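Refit a hotel-room desk power unit

TASK

Refit the desk power unit: take out every old module still in it, putting old switches in the rectangular spares box and old sockets in the round scrap tub, and fit the four new modules from the stock tray, the switch in the pocket beside the cable gland and the three sockets in the other pockets, each fully home with its face flat and square on the housing. Leave the tools and other things on the desk where they are.

Things in the scene. Friction and masses are not known exactly. Their poses are not given: they have to be found in the camera images.
- power_unit: Desk power unit, fixed to the desk: an aluminium bar 70 mm wide (x), 248 mm long (y, with black end caps) and 42 mm high (the end caps 44 mm), with four rectangular module pockets in a row in its top. A steel cable gland sticks out 28 mm from one end cap, the +y end. Origin: centre of the underside; z up.
- pocket_1 (a point): Centre of the mouth of the end pocket beside the cable gland, level with the housing's top (42 mm above the desk). Pocket 45 mm (unit's x) by 39 mm (unit's y), 20 mm deep. A module goes in only with its x along the unit's x, either way round; fully home, its face block lies flat on the housing and its origin is 16 mm below this point. No catches; 1.5 mm play on each side.
- pocket_2 (a point): Centre of the mouth of pocket 2, counted from the gland, 56 mm from pocket 1 towards the unit's -y. Same size and height as pocket 1.
- pocket_3 (a point): Centre of the mouth of pocket 3, counted from the gland, 112 mm from pocket 1 towards the unit's -y. Same size and height as pocket 1.
- pocket_4 (a point): Centre of the mouth of pocket 4, counted from the gland, 168 mm from pocket 1 towards the unit's -y. Same size and height as pocket 1.
- stock_tray: Fixed tray of moulded fibre, 164 x 140 mm, 30 mm high, with four pockets (46 x 40 mm, 20 mm deep; the module's face block rests on the tray's top), at x = +-45 mm, y = +-31 mm of the tray's frame. It holds the new modules, in any order, their axes along the tray's. Origin: centre of its underside.
- new_switch: The new switch module, in the stock tray: two rocker plates side by side in a shallow square frame, no round well. A 50 x 50 mm face block 12 mm thick (grip it here), below it a body 42 (x) x 36 (y) mm, 10 mm high, and a lead-in foot 36 x 30 mm, 6 mm high. Origin: centre of the foot's underside; z up out of the face, which spans 16 to 28 mm above the origin. 40 to 85 g.
- new_socket_1: A new socket module, in the stock tray: a round well 39 mm across in the face, with two pin holes and two earth clips. Same sizes and origin as new_switch.
- new_socket_2: A new socket module, in the stock tray: a round well 39 mm across in the face, with two pin holes and two earth clips. Same sizes and origin as new_switch.
- new_socket_3: A new socket module, in the stock tray: a round well 39 mm across in the face, with two pin holes and two earth clips. Same sizes and origin as new_switch.
- old_switch_1: An old switch module (rockers, looks and measures like new_switch), in a pocket of the power unit at the start. Two to four old modules in all are present, switches and sockets mixed, in any pockets; an absent one gives None.
- old_switch_2: An old switch module (rockers, looks and measures like new_switch), in a pocket of the power unit at the start. Two to four old modules in all are present, switches and sockets mixed, in any pockets; an absent one gives None.
- old_socket_1: An old socket module (round well, looks and measures like new_socket_1), in a pocket of the power unit at the start. May be absent (None).
- old_socket_2: An old socket module (round well, looks and measures like new_socket_1), in a pocket of the power unit at the start. May be absent (None).
- spares_box: Loose rectangular open box of grey plastic, 130 (x) x 150 (y) mm outside, 65 mm high, walls 4 mm. Origin: centre of the underside. It may slide if pushed.
- scrap_tub: Loose round open tub of bare steel, 152 mm across at the rim, 132 mm at the foot, 75 mm high, wall 3 mm. Origin: centre of the underside. It may slide if pushed.
- multimeter: Bystander, to be left alone: digital multimeter, 81 x 150 x 45 mm.
- screwdriver: Bystander, to be left alone: screwdriver, 190 mm long.
- tape_roll: Bystander, to be left alone: roll of black insulating tape, 66 mm across, 19 mm high.
- screw_tin: Bystander, to be left alone: closed round steel screw tin, 62 mm across, 34 mm high.
- folding_rule: Bystander, to be left alone: folded wooden rule, 30 x 220 x 16 mm.
Things that resemble listed ones, but are neither listed nor needed, are in the scene too. What is shaped like the new_socket_2 but purple or red is not meant.

How it is judged:
At the end, for the whole second after the job is handed in: New switch seated beside the gland, new sockets in the other pockets: within 3 mm of centre, origin 14.2 mm or more below the mouth, tilt under 0.06, square within 0.12 rad. Old switches in the spares box, old sockets in the scrap tub, below the rims; both upright, all at rest (horizontal distance between new_switch and pocket_1 below 0.003 m and z of new_switch in the frame of pocket_1 below -0.0142 m and angle between each of new_switch, new_socket_1, new_socket_2, new_socket_3's own z axis and vertical below 0.06 rad and angle between the y axis of each of new_switch, new_socket_1, new_socket_2, new_socket_3 and the y axis of power_unit, either way round below 0.12 rad and linear speed of each of new_switch, new_socket_1, new_socket_2, new_socket_3, old_switch_1, old_switch_2, old_socket_1, old_socket_2 below 0.02 m/s and ((horizontal distance between new_socket_1 and pocket_2 below 0.003 m and z of new_socket_1 in the frame of pocket_2 below -0.0142 m) or (horizontal distance between new_socket_1 and pocket_3 below 0.003 m and z of new_socket_1 in the frame of pocket_3 below -0.0142 m) or (horizontal distance between new_socket_1 and pocket_4 below 0.003 m and z of new_socket_1 in the frame of pocket_4 below -0.0142 m)) and ((horizontal distance between new_socket_2 and pocket_2 below 0.003 m and z of new_socket_2 in the frame of pocket_2 below -0.0142 m) or (horizontal distance between new_socket_2 and pocket_3 below 0.003 m and z of new_socket_2 in the frame of pocket_3 below -0.0142 m) or (horizontal distance between new_socket_2 and pocket_4 below 0.003 m and z of new_socket_2 in the frame of pocket_4 below -0.0142 m)) and ((horizontal distance between new_socket_3 and pocket_2 below 0.003 m and z of new_socket_3 in the frame of pocket_2 below -0.0142 m) or (horizontal distance between new_socket_3 and pocket_3 below 0.003 m and z of new_socket_3 in the frame of pocket_3 below -0.0142 m) or (horizontal distance between new_socket_3 and pocket_4 below 0.003 m and z of new_socket_3 in the frame of pocket_4 below -0.0142 m)) and x of old_switch_1 in the frame of spares_box between -0.065 and 0.065 m and y of old_switch_1 in the frame of spares_box between -0.075 and 0.075 m and z of old_switch_1 in the frame of spares_box between 0 and 0.06 m and x of old_switch_2 in the frame of spares_box between -0.065 and 0.065 m and y of old_switch_2 in the frame of spares_box between -0.075 and 0.075 m and z of old_switch_2 in the frame of spares_box between 0 and 0.06 m and horizontal distance between each of old_socket_1, old_socket_2 and scrap_tub below 0.07 m and z of old_socket_1 in the frame of scrap_tub between 0 and 0.07 m and z of old_socket_2 in the frame of scrap_tub between 0 and 0.07 m and angle between each of spares_box, scrap_tub's own z axis and vertical below 0.1 rad); the robot touches nothing.
It fails at once if the multimeter is moved more than 4 cm (distance of multimeter from where it was at the start of the episode above 0.04 m).
It fails at once if the screwdriver is moved more than 4 cm (distance of screwdriver from where it was at the start of the episode above 0.04 m).
It fails at once if the tape roll is moved more than 4 cm (distance of tape_roll from where it was at the start of the episode above 0.04 m).
It fails at once if the screw tin is moved more than 4 cm (distance of screw_tin from where it was at the start of the episode above 0.04 m).
It fails at once if the folding rule is moved more than 4 cm (distance of folding_rule from where it was at the start of the episode above 0.04 m).
Of old_switch_1, old_socket_1, old_switch_2, old_socket_2 only 2 to 4 are there at a start; the rules pass over those that are not, and their reading is None.
At some moment in a run one of spares_box, scrap_tub may be knocked a few centimetres aside while the robot is not near it.
It also fails if it takes over 210 s, if anything falls off the work surface, if the arm or the gripper's body presses on something with over 40 N, if the wrist force passes 120 N, or if a joint passes its speed limit or range.

ROBOT

A 6-joint arm with a two-finger parallel gripper is mounted at the origin on the work surface. World frame = base frame: x ahead of the robot, y to its left, z up, the work surface at z = 0. Lengths are in m, angles in rad, forces in N, time in s.
With the tool pointing down it reaches from about 0.25 to 0.725 m from the base axis. Payload 4 kg.
Tool frame: the origin (TCP) lies on the centre line of the jaws, within the pads' length; the fingertips stand 22 mm ahead of it and the grasp point (between the pads) lies 3 mm ahead of it (bot.tip_reach is the distance from the TCP to the fingertips, in m); z points along the fingers, y is the line along which they close (so a half turn about z gives the same grasp; the last joint's range is limited). The gripper opens to 85 mm and grips with 20 to 120 N. Pads are 22 mm wide; open, the fingers measure 114 mm over their backs; the gripper's body (76 mm by 85 mm) begins 54 mm behind the grasp point. The pads swing forward as they close: fully open they stand 13 mm farther back than shut.
Start: joints at [-1.179, 0.241, 0.005, 1.335, 0, 1.571], TCP at [0.191, -0.462, 0.253] pointing down, gripper open.
Joint ranges: [-2.72, 2.72], [-1.05, 1.87], [-1.09, 1.28], [-1.99, 2.15], [-1.42, 1.44], [-3.14, 3.14]. Speed limits (rad/s): [2.79, 2.79, 3.14, 3.14, 3.14, 3.14].

INTERFACE

Orientations are given as a unit quaternion [x, y, z, w].
In Python, from workcell import bot gives the robot as it stands. The module is installed in compiled form; this text tells all that it offers.
- The arm moves only by the tool apply_moves, never from a script. Its argument "commands" is a list of rows, each a list of 4 numbers: the shift along the tool's x, y, z scaled (see below), then the turn about the tool's z scaled (see below). In form: [[tx, ty, tz, roll], ...]. A call has exactly 5 rows; each row shifts and turns the commanded pose from where the row before left it, along the tool's axes as they then stand; what a row does not reach is not made up. The controller multiplies each number of a shift by 20 mm and each number of a turn by 60 degrees. A row lasts 1/12 s, in which the tool goes at most 41.7 mm and 7.16 degrees, less where a joint would pass 70% of its speed; a pose out of reach is approached as far as the arm can. A call with a number of a shift or a turn outside -1 to 1 is refused whole. A call with a gripper value outside its range is refused whole. "claw" is the closure, from 0 (fully open) to 1 (shut), set as the call begins (left out, the last holds). The fingers move at their own pace and stop on an object; the grip force is fixed at half the most. Time passes only in rows, so rows that do not move let the fingers close, or fill a call up. It gives the time, the measured TCP pose, the force, the opening and the grip force at its end, in the units of the state.
- bot.get_obs(): the state, without advancing time (a new reading comes with each control period).
- bot.camera(name): name is "scene" or "top" or "wrist"; returns a dict with "image" (400x640x3 uint8, blue, green, red), "camera_matrix" (3x3 intrinsics, pixels), "R" (3x3) and "t" (3): a world point X has camera coordinates R X + t. Camera axes: x right, y down, z forward; pixel columns grow to the right and rows downward; lengths in m; the calibration is good to about 2 mm. A picture is of the moment at which its call begins. There is no depth.
- bot.job_done(): hands the job in; it is judged then, once.
The state is a dict: "clock": time; "joint_pos": joint angles; "joint_vel": joint speeds; "tau": joint torques, N m; "eef_pos": TCP position; "tool_rot": TCP orientation; "ft_force": force on the tool from outside, world axes, zero at the start; "ft_torque": the same for the moment, N m; "grip_width": finger opening in m; "grasp_force": force on a finger pad.
Only numpy, scipy, OpenCV 4.12 (cv2) and the standard library are available. Lean on these libraries where they do the work, as an engineer would, in place of code of your own. Each camera call takes 0.05 s, during which the arm holds its last target. There are 200 camera calls.

## Working session

There is one attempt and no reset: what is moved stays moved. The work goes in short steps, Python scripts to look and compute and a tool call to move; the robot and the scene stay as the last step left them, time stands still between calls to the robot, and variables do not carry over. Pictures are saved under pics/ and viewed, at most 14 in all, crops included, and the job is handed in when it is done.

Besides the shell and the picture viewer there is one more tool, called after "Call:" in YAML: its name, and indented under it one key for each argument. apply_moves: Moves the arm, as the interface text tells. Shifts and turns lie within -1 to 1; 1 stands for 20 mm of shift or 60 degrees of turn. Its arguments: {"type":"object","properties":{"commands":{"type":"array","items":{"type":"array","items":{"type":"number","minimum":-1,"maximum":1}}},"claw":{"type":"number"}},"required":["commands"]}

```bash
mkdir -p pics
cat > h.py <<'E'
import numpy as np, cv2
from workcell import bot
def snap(n,f):
    c=bot.camera(n); cv2.imwrite('pics/%s.png'%f,c['image']); np.savez('pics/%s.npz'%f,**c); return c
def load(f): return dict(np.load('pics/%s.npz'%f))
def ray(c,uv,z):
    K,R,t=c['camera_matrix'],c['R'],c['t']; C=-R.T@t
    d=R.T@np.linalg.solve(K,np.array([uv[0],uv[1],1.])); return (C+d*(z-C[2])/d[2])
def proj(c,X):
    p=c['camera_matrix']@(c['R']@np.array(X)+c['t']); return p[:2]/p[2]
E
python3 - <<'E'
from h import *
for n in ['top','scene','wrist']:
    c=snap(n,n+'0'); print(n,c['camera_matrix'].round(1).tolist(),(-c['R'].T@c['t']).round(3),c['R'].round(2).tolist())
o=bot.get_obs(); print({k:np.round(v,3) for k,v in o.items()})
E
```

```text
top [[390.6, 0.0, 314.6], [0.0, 390.6, 197.7], [0.0, 0.0, 1.0]] [0.472 0.092 1.084] [[-0.01, -1.0, 0.01], [-1.0, 0.01, -0.09], [0.09, -0.01, -1.0]]
scene [[425.0, 0.0, 316.1], [0.0, 425.0, 203.8], [0.0, 0.0, 1.0]] [ 1.162 -0.651  0.885] [[0.78, 0.63, 0.0], [0.41, -0.5, -0.77], [-0.48, 0.6, -0.64]]
wrist [[278.8, 0.0, 319.3], [0.0, 278.8, 199.6], [0.0, 0.0, 1.0]] [ 0.265 -0.431  0.373] [[0.38, -0.92, -0.0], [-0.88, -0.36, 0.31], [-0.28, -0.12, -0.95]]
{'clock': np.float64(0.15), 'joint_pos': array([-1.179,  0.241,  0.004,  1.335, -0.   ,  1.571]), 'joint_vel': array([ 0.001, -0.002,  0.005, -0.   ,  0.001, -0.   ]), 'tau': array([ 1.0000e-03, -3.7263e+01,  2.5264e+01,  1.2000e-02,  0.0000e+00,
        0.0000e+00]), 'eef_pos': array([ 0.191, -0.462,  0.253]), 'tool_rot': array([ 0.981,  0.195, -0.   , -0.001]), 'ft_force': array([-0.185, -0.12 ,  0.217]), 'ft_torque': array([0.037, 0.016, 0.063]), 'grasp_force': np.float64(0.0), 'grip_width': np.float64(0.085)}
```

View pics/top0.png

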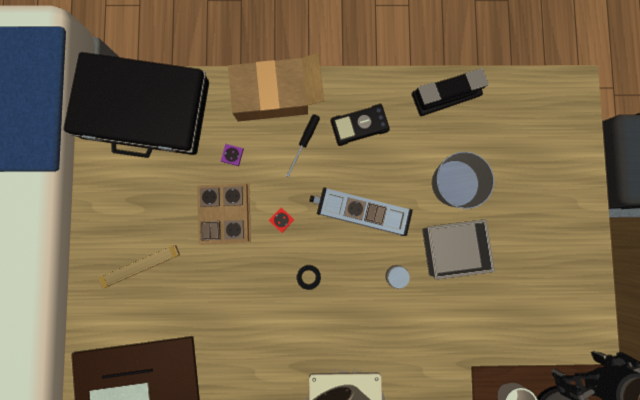

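View pics/scene0.png

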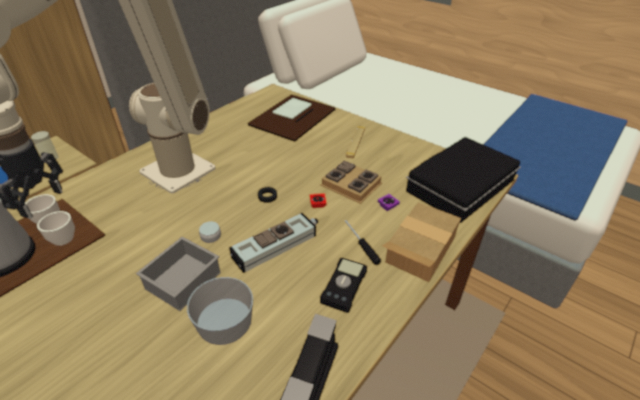

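Top view: the power unit is at about (365,211) with the gland at the left (320,200). A socket is at (356,208), a switch at (376,214), and the two end pockets look empty. The stock tray is at (224,214) with its switch at lower left (210,231). The tub is at (462,181) and the box at (459,249). I'll crop both for detail.

Run:
```python
from h import *
im=load('top0')['image']
a=cv2.resize(im[175:245,305:415],None,fx=5,fy=5,interpolation=cv2.INTER_CUBIC)
b=cv2.resize(im[175:250,190:258],None,fx=4,fy=4,interpolation=cv2.INTER_CUBIC)
W=np.zeros((350+300,550,3),np.uint8)
W=np.zeros((350,550+272,3),np.uint8); W[:350,:550]=a; W[:300,550:]=b
W=W[:,:800]; cv2.imwrite('pics/crop0.png',W)
```

```text
(no output)
```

View pics/crop0.png

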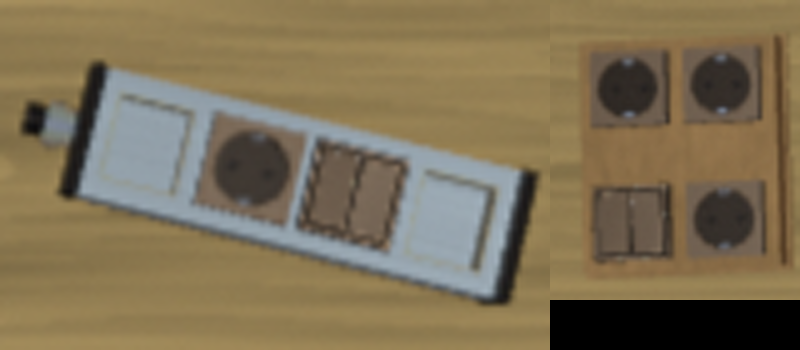

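View pics/wrist0.png

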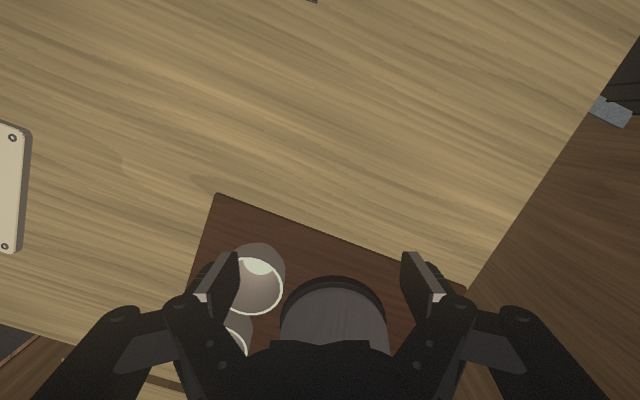

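Pocket 1 and pocket 4 are empty. Pocket 2 holds an old socket and pocket 3 an old switch. The tray has sockets in three corners and the switch at its lower left in the image. Next I'll get rough positions from the top view.

```bash
cat h.py >/dev/null
python3 - <<'E'
from h import *
c=load('top0'); im=c['image']; print(bot.tip_reach)
# hand-picked edge points in crop0 (x/5+305, y/5+175)
q=lambda x,y:(x/5+305,y/5+175)
cs=[ray(c,q(*p),0.042) for p in [(104,70),(524,172),(495,300),(80,195)]]
print('bar corners',np.round(cs,3)[:,:2])
for n,(u,v) in {'oldsock':q(252,169),'oldsw':q(355,193)}.items(): print(n,ray(c,(u,v),.054).round(4)[:2])
g=lambda x,y:((x-550)/4+190,y/4+175)
for n,p in {'ul':(628,88),'ur':(720,83),'ll':(633,221),'lr':(723,219)}.items(): print(n,ray(c,g(*p),.042).round(4)[:2])
hsv=cv2.cvtColor(im,cv2.COLOR_BGR2HSV)
# non-desk mask around box/tub
m=((hsv[...,1]<75)).astype(np.uint8)*255
for n,(x0,y0,x1,y1),z in [('tub',(425,145,500,214),.075),('box',(415,216,500,285),.065),('unit',(305,180,418,240),.042),('tin',(380,260,415,292),.034)]:
    s=np.zeros_like(m); s[y0:y1,x0:x1]=m[y0:y1,x0:x1]
    k=max(cv2.findContours(s,cv2.RETR_EXTERNAL,cv2.CHAIN_APPROX_NONE)[0],key=cv2.contourArea)
    P=np.array([ray(c,p[0],z)[:2] for p in k],np.float32)
    r=cv2.minAreaRect(P); print(n,cv2.contourArea(k),np.round(r[0],4),np.round(r[1],4),round(r[2],2),cv2.minEnclosingCircle(P))
E
```

```text
0.022
bar corners [[ 0.587  0.048]
 [ 0.53  -0.177]
 [ 0.462 -0.159]
 [ 0.52   0.061]]
oldsock [ 0.532  -0.0294]
oldsw [ 0.5189 -0.0837]
ul [0.5675 0.3587]
ur [0.5704 0.2975]
ll [0.479  0.3542]
lr [0.4798 0.2947]
tub 2706.0 [ 0.6035 -0.3132] [0.1544 0.1547] 61.84 ((0.6036084294319153, -0.3093824088573456), 0.08247819542884827)
box 3317.5 [ 0.4242 -0.2937] [0.1374 0.1703] 6.61 ((0.42246347665786743, -0.2945951819419861), 0.10605951398611069)
unit 2457.0 [ 0.5292 -0.0417] [0.2701 0.0743] 75.44 ((0.5322703123092651, -0.04360267519950867), 0.13650310039520264)
tin 409.0 [ 0.3521 -0.1406] [0.0614 0.0604] 88.57 ((0.3517575263977051, -0.1400274783372879), 0.03238609805703163)
```

Call:
apply_moves:
  commands:
    - [0,0,0,-0.111]
    - [0,0,0,-0.111]
    - [0,0,0,-0.111]
    - [0,0,0,-0.111]
    - [0,0,0,-0.111]
  claw: 0

```text
clock: 0.57
eef_pos: [0.1908, -0.4619, 0.2529]
tool_rot: [0.883, 0.47, 0.0, -0.0]
ft_force: [0.6, 0.3, 0.1]
grip_width: 0.0851
grasp_force: 0.0
```

Call:
apply_moves:
  commands:
    - [0,0,0,-0.111]
    - [0,0,0,-0.111]
    - [0,0,0,-0.111]
    - [0,0,0,0]
    - [0,0,0,0]

```text
clock: 0.98
eef_pos: [0.1908, -0.4619, 0.253]
tool_rot: [0.79, 0.613, 0.0, -0.0]
ft_force: [0.4, 0.3, 0.4]
grip_width: 0.0852
grasp_force: 0.0
```

Call:
apply_moves:
  commands:
    - [0.95,0.45,0,0]
    - [0.95,0.45,0,0]
    - [0.95,0.45,0,0]
    - [0.95,0.45,0,0]
    - [0.95,0.45,0,0]

```text
clock: 1.4
eef_pos: [0.2584, -0.3803, 0.2532]
tool_rot: [0.79, 0.612, 0.0, -0.0]
ft_force: [0.3, -0.3, 0.1]
grip_width: 0.0855
grasp_force: 0.0
```

Call:
apply_moves:
  commands:
    - [0.95,0.45,0,0]
    - [0.95,0.45,0,0]
    - [0.95,0.45,0,0]
    - [0.95,0.45,0,0]
    - [0.95,0.45,0,0]

```text
clock: 1.82
eef_pos: [0.3255, -0.2993, 0.2533]
tool_rot: [0.79, 0.613, -0.0, -0.0]
ft_force: [-0.6, -0.4, -0.3]
grip_width: 0.085
grasp_force: 0.0
```

Call:
apply_moves:
  commands:
    - [0.95,0.45,0,0]
    - [0.95,0.45,0,0]
    - [0.95,0.45,0,0]
    - [0.95,0.45,0,0]
    - [0.95,0.45,0,0]

```text
clock: 2.23
eef_pos: [0.3925, -0.2183, 0.2533]
tool_rot: [0.79, 0.613, -0.0, 0.0]
ft_force: [1.0, -0.7, -0.4]
grip_width: 0.0853
grasp_force: 0.0
```

Call:
apply_moves:
  commands:
    - [0.95,0.45,0,0]
    - [0.95,0.45,0,0]
    - [0.95,0.45,0,0]
    - [0.95,0.45,0,0]
    - [0.95,0.45,0,0]

```text
clock: 2.65
eef_pos: [0.4595, -0.1373, 0.2532]
tool_rot: [0.79, 0.613, -0.0, -0.0]
ft_force: [-0.3, -0.4, 0.3]
grip_width: 0.0855
grasp_force: 0.0
```

Call:
apply_moves:
  commands:
    - [0.95,0.45,0.9,0]
    - [0.95,0.45,0.9,0]
    - [0.95,0.45,0.9,0]
    - [0.95,0.45,0.9,0]
    - [0.0,0.0,0,0]

```text
clock: 3.07
eef_pos: [0.5124, -0.0706, 0.1774]
tool_rot: [0.789, 0.614, -0.001, -0.002]
ft_force: [-1.0, -0.8, -0.7]
grip_width: 0.0855
grasp_force: 0.0
```

Run:
```python
from h import *
c=snap('wrist','w1'); o=bot.get_obs(); print(o['eef_pos'].round(4),o['tool_rot'].round(4)); np.save('pics/w1e.npy',o['eef_pos'])
for z in (.054,.042): print(proj(c,[*o['eef_pos'][:2],z]))
```

```text
[ 0.5119 -0.072   0.179 ] [ 0.7893  0.614  -0.0017 -0.0017]
[319.07845118 201.78018664]
[319.14206551 197.85596272]
```

View pics/w1.png

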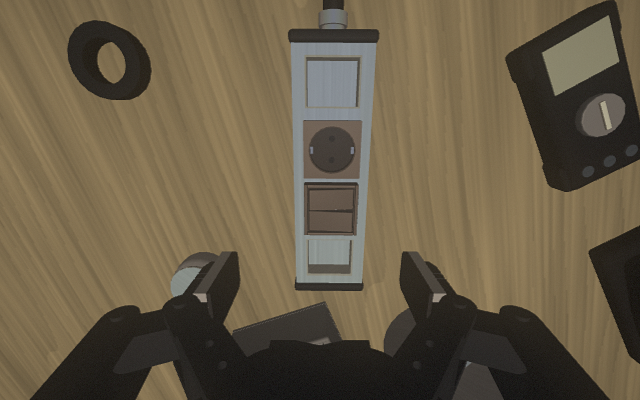

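Wrist view: gland at the top (333,15), pocket 1 empty at (332,82), old socket (332,149), old switch (330,209), pocket 4 empty at (330,255). The jaws are aligned with the bar. Next I'll measure the unit's pose from edge profiles on the z = 42 mm plane.

```bash
cat >> h.py <<'E'
def grid(c,o,psi,us,vs,z):
    """sample image at plane points o + u*ex + v*ey (ex at angle psi), returns gray+sat arrays [v,u]"""
    ex=np.array([np.cos(psi),np.sin(psi)]); ey=np.array([-ex[1],ex[0]])
    U,V=np.meshgrid(us,vs); X=np.stack([o[0]+U*ex[0]+V*ey[0],o[1]+U*ex[1]+V*ey[1],0*U+z],-1)
    p=(X@c['R'].T+c['t'])@c['camera_matrix'].T; p=(p[...,:2]/p[...,2:]).astype(np.float32)
    return cv2.remap(c['image'],p[...,0],p[...,1],cv2.INTER_LINEAR).astype(float)
def edges(prof,xs,k=6,th=None):
    g=np.gradient(cv2.GaussianBlur(prof.reshape(1,-1),(0,0),1.5)[0]); a=abs(g)
    i=[j for j in range(2,len(g)-2) if a[j]==max(a[j-2:j+3])]; i=sorted(sorted(i,key=lambda j:-a[j])[:k])
    out=[]
    for j in i:
        d=a[j-1]-2*a[j]+a[j+1]; s=.5*(a[j-1]-a[j+1])/d if d else 0
        out.append((round(1000*(xs[j]+s*(xs[1]-xs[0])),2),round(g[j],1)))
    return out
E
python3 - <<'E'
from h import *
c=load('w1'); o=np.array([.5255,-.0557]); psi=np.deg2rad(-14.4)
us=np.arange(-.05,.05,.0005); 
for v0 in np.array([-.1,-.09,-.06,.055,.083,.1]):
    for half in [.004]:
        G=grid(c,o,psi,us,np.arange(v0-half,v0+half,.0005),.042)
        sat=(G.max(-1)-G.min(-1)).mean(0); print('v',v0,'sat',edges(sat,us,4),'gray',edges(G.mean(-1).mean(0),us,6))
vs=np.arange(-.14,.14,.0005)
for u0 in (-.03,-.01,0,.01,.03):
    G=grid(c,o,psi,np.arange(u0-.004,u0+.004,.0005),vs,.042); print('u',u0,edges(G.mean(-1).mean(1),vs,12))
E
```

```text
v -0.1 sat [(np.float64(-33.92), np.float64(-9.0)), (np.float64(-22.46), np.float64(2.6)), (np.float64(25.19), np.float64(-2.4)), (np.float64(36.6), np.float64(9.2))] gray [(np.float64(-41.43), np.float64(2.1)), (np.float64(-33.8), np.float64(5.3)), (np.float64(-26.23), np.float64(-1.8)), (np.float64(-21.24), np.float64(-9.0)), (np.float64(23.91), np.float64(9.0)), (np.float64(36.53), np.float64(-6.8))]
v -0.09 sat [(np.float64(-33.93), np.float64(-9.1)), (np.float64(-22.72), np.float64(2.4)), (np.float64(25.23), np.float64(-2.3)), (np.float64(36.5), np.float64(9.2))] gray [(np.float64(-33.69), np.float64(6.4)), (np.float64(-21.59), np.float64(-9.3)), (np.float64(-19.55), np.float64(5.8)), (np.float64(21.41), np.float64(-9.6)), (np.float64(23.88), np.float64(11.8)), (np.float64(36.45), np.float64(-6.7))]
v -0.06 sat [(np.float64(-33.75), np.float64(-8.5)), (np.float64(-23.78), np.float64(1.3)), (np.float64(27.61), np.float64(-1.0)), (np.float64(36.68), np.float64(9.9))] gray [(np.float64(-39.15), np.float64(-1.6)), (np.float64(-33.91), np.float64(5.7)), (np.float64(-25.14), np.float6
[... 3085 characters left out ...]
float64(-11.0)), (np.float64(53.66), np.float64(12.4)), (np.float64(100.78), np.float64(-15.2)), (np.float64(103.69), np.float64(12.0)), (np.float64(114.21), np.float64(-21.7)), (np.float64(124.02), np.float64(12.2))]
u 0.03 [(np.float64(-123.88), np.float64(-16.4)), (np.float64(-120.79), np.float64(0.8)), (np.float64(-113.9), np.float64(21.8)), (np.float64(-58.42), np.float64(-3.3)), (np.float64(-45.61), np.float64(-0.9)), (np.float64(-6.87), np.float64(-0.9)), (np.float64(-3.95), np.float64(3.2)), (np.float64(0.42), np.float64(-3.2)), (np.float64(53.37), np.float64(3.0)), (np.float64(114.17), np.float64(-22.0)), (np.float64(116.92), np.float64(1.2)), (np.float64(124.06), np.float64(14.4))]
```

Call:
apply_moves:
  commands:
    - [0.474,0.107,0,0.005]
    - [0.474,0.107,0,0]
    - [0.474,0.107,0,0]
    - [0.474,0.107,0,0]
    - [0.474,0.107,0,0]

```text
clock: 3.53
eef_pos: [0.5357, -0.0296, 0.1822]
tool_rot: [0.791, 0.611, 0.001, 0.001]
ft_force: [-0.1, -0.2, -1.0]
grip_width: 0.0852
grasp_force: 0.0
```

Call:
apply_moves:
  commands:
    - [0,0,0.8,0]
    - [0,0,0.8,0]
    - [0,0,0.8,0]
    - [0,0,0.8,0]
    - [0,0,0.8,0]

```text
clock: 3.95
eef_pos: [0.5355, -0.0297, 0.1011]
tool_rot: [0.791, 0.612, 0.0, 0.0]
ft_force: [-1.1, 1.4, -0.2]
grip_width: 0.0856
grasp_force: 0.0
```

Call:
apply_moves:
  commands:
    - [0,0,0,0]
    - [0,0,0,0]
    - [0,0,0,0]
    - [0,0,0,0]
    - [0,0,0,0]

```text
clock: 4.37
eef_pos: [0.5359, -0.0302, 0.1026]
tool_rot: [0.791, 0.612, 0.001, 0.001]
ft_force: [-0.3, -0.7, 0.2]
grip_width: 0.0856
grasp_force: 0.0
```

Call:
apply_moves:
  commands:
    - [0.04,-0.1,0.4,0]
    - [0,0,0.4,0]
    - [0,0,0.4,0]
    - [0,0,0.4,0]
    - [0,0,0.25,0]

```text
clock: 4.78
eef_pos: [0.5322, -0.0289, 0.0626]
tool_rot: [0.791, 0.612, -0.001, -0.001]
ft_force: [-0.2, 0.8, 0.2]
grip_width: 0.0854
grasp_force: 0.0
```

Call:
apply_moves:
  commands:
    - [0,0,0,0]
    - [0,0,0,0]
    - [0,0,0,0]
    - [0,0,0,0]
    - [0,0,0,0]

```text
clock: 5.2
eef_pos: [0.5336, -0.029, 0.0647]
tool_rot: [0.791, 0.612, 0.0, 0.0]
ft_force: [0.1, -0.3, -0.2]
grip_width: 0.0855
grasp_force: 0.0
```

Call:
apply_moves:
  commands:
    - [0,0,0,0]
    - [0,0,0,0]
    - [0,0,0,0]
    - [0,0,0,0]
    - [0,0,0,0]
  claw: 1

```text
clock: 5.62
eef_pos: [0.5338, -0.029, 0.065]
tool_rot: [0.791, 0.612, 0.001, 0.0]
ft_force: [0.6, 0.3, 3.6]
grip_width: 0.0478
grasp_force: 62.2
```

Call:
apply_moves:
  commands:
    - [0,0,0,0]
    - [0,0,0,0]
    - [0,0,0,0]
    - [0,0,0,0]
    - [0,0,0,0]

```text
clock: 6.03
eef_pos: [0.5338, -0.029, 0.0649]
tool_rot: [0.791, 0.612, 0.001, 0.0]
ft_force: [-0.3, 1.0, 5.1]
grip_width: 0.0483
grasp_force: 62.3
```

Run:
```python
from h import *
c=snap('wrist','w2'); o=bot.get_obs(); print(o['eef_pos'].round(4),o['tool_rot'].round(4),o['ft_force'].round(1),o['grip_width'],o['grasp_force'])
```

```text
[ 0.5337 -0.029   0.0649] [7.911e-01 6.117e-01 5.000e-04 5.000e-04] [0.5 0.4 5.1] 0.04845169852114535 62.344393730163574
```

View pics/w2.png

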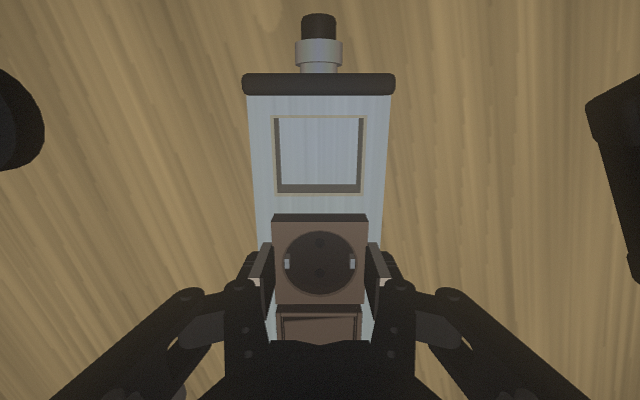

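The picture shows the old socket held square between the pads at (320,263); pocket 1 is open at (320,155). Lifting it and moving to the tub.

Call:
apply_moves:
  commands:
    - [0,0,-0.4,0]
    - [0,0,-0.8,0]
    - [0,0,-1,0]
    - [0,0,-1,0]
    - [0,0,-1,0]

```text
clock: 6.5
eef_pos: [0.5324, -0.0289, 0.1488]
tool_rot: [0.791, 0.612, -0.001, -0.001]
ft_force: [-0.4, -0.3, -0.7]
grip_width: 0.0482
grasp_force: 63.4
```

Call:
apply_moves:
  commands:
    - [-0.5,0.3,-0.2,0]
    - [-0.88,0.474,0,0]
    - [-0.88,0.474,0,0]
    - [-0.88,0.474,0,0]
    - [-0.88,0.474,0,0]

```text
clock: 6.92
eef_pos: [0.555, -0.1193, 0.1512]
tool_rot: [0.791, 0.612, -0.001, -0.0]
ft_force: [-0.3, -0.4, -1.4]
grip_width: 0.0476
grasp_force: 63.4
```

Call:
apply_moves:
  commands:
    - [-0.88,0.474,0,0]
    - [-0.88,0.474,0,0]
    - [-0.88,0.474,0,0]
    - [-0.88,0.474,0,0]
    - [-0.88,0.474,0,0]

```text
clock: 7.33
eef_pos: [0.5785, -0.2166, 0.1508]
tool_rot: [0.791, 0.612, -0.001, -0.001]
ft_force: [-0.0, -0.7, 0.1]
grip_width: 0.0481
grasp_force: 63.4
```

Call:
apply_moves:
  commands:
    - [-0.88,0.474,0,0]
    - [-0.88,0.474,0,0]
    - [-0.88,0.474,0,0]
    - [-0.88,0.474,0,0]
    - [-0.88,0.474,0,0]

```text
clock: 7.75
eef_pos: [0.6021, -0.3137, 0.1506]
tool_rot: [0.791, 0.612, -0.001, -0.001]
ft_force: [-0.1, 0.2, -1.1]
grip_width: 0.0484
grasp_force: 63.4
```

Run:
```python
from h import *
c=snap('wrist','w3'); snap('top','t3'); o=bot.get_obs(); print(o['eef_pos'].round(4),o['tool_rot'].round(4),o['ft_force'].round(1),o['grip_width'],o['grasp_force'])
a=cv2.imread('pics/w3.png');b=cv2.imread('pics/t3.png')
cv2.imwrite('pics/m3.png',np.hstack([cv2.resize(a,(480,300)),b[100:400,300:600]]))
```

```text
[ 0.6022 -0.3159  0.1502] [ 7.923e-01  6.102e-01 -8.000e-04 -2.000e-04] [ 0.5 -0.4 -0.9] 0.047716601258375436 63.42180848121643
```

View pics/m3.png

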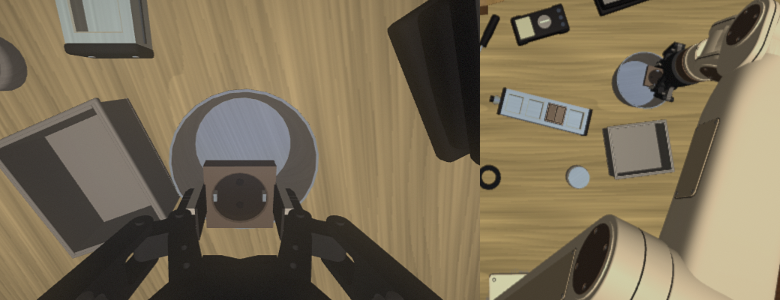

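The picture shows the module held over the tub; the rim spans about u 172–317, top at v 90 (480-wide inset). Checking the tub's centre.

Run:
```python
from h import *
c=load('w3'); s=640/480
P=[ray(c,(u*s,v*s),.075)[:2] for u,v in [(172,155),(317,155),(244,90)]]
print(np.round(P,4)); e=bot.get_obs()['eef_pos']; 
A=np.array([[2*p[0],2*p[1],1] for p in P]); b=[p@p for p in P]; x=np.linalg.solve(A,b); print(x[:2],np.sqrt(x[2]+x[0]**2+x[1]**2)); print(e)
```

```text
[[ 0.5402 -0.2866]
 [ 0.6799 -0.323 ]
 [ 0.6249 -0.2443]]
[ 0.60739196 -0.31515608] 0.07297502032447527
[ 0.60221492 -0.3158692   0.15024223]
```

Call:
apply_moves:
  commands:
    - [0,0.2,0.75,0]
    - [0,0,0.75,0]
    - [0,0,0.75,0]
    - [0,0,0.75,0]
    - [0,0,0.75,0]

```text
clock: 8.27
eef_pos: [0.6059, -0.3127, 0.0753]
tool_rot: [0.791, 0.612, -0.0, -0.001]
ft_force: [-0.0, -0.4, -1.4]
grip_width: 0.0481
grasp_force: 63.4
```

Call:
apply_moves:
  commands:
    - [0,0,0.2,0]
    - [0,0,0,0]
    - [0,0,0,0]
    - [0,0,0,0]
    - [0,0,0,0]

```text
clock: 8.68
eef_pos: [0.6075, -0.3134, 0.0747]
tool_rot: [0.791, 0.612, 0.0, 0.001]
ft_force: [-0.1, 0.1, -0.4]
grip_width: 0.0482
grasp_force: 63.4
```

Call:
apply_moves:
  commands:
    - [0,0,0,0]
    - [0,0,0,0]
    - [0,0,0,0]
    - [0,0,0,0]
    - [0,0,0,0]
  claw: 0.25

```text
clock: 9.1
eef_pos: [0.6069, -0.3131, 0.0736]
tool_rot: [0.791, 0.612, 0.0, 0.0]
ft_force: [-0.6, -0.2, 0.4]
grip_width: 0.064
grasp_force: 0.0
```

Call:
apply_moves:
  commands:
    - [0,0,-0.5,0]
    - [0,0,-0.8,0]
    - [0,0,-0.8,0]
    - [0,0,-0.8,0]
    - [0,0,-0.8,0]

```text
clock: 9.52
eef_pos: [0.6069, -0.3131, 0.1489]
tool_rot: [0.791, 0.612, 0.0, 0.0]
ft_force: [0.5, -0.5, 1.0]
grip_width: 0.0637
grasp_force: 0.0
```

Run:
```python
from h import *
c=snap('wrist','w4'); o=bot.get_obs(); print(o['eef_pos'].round(4),o['tool_rot'].round(4),o['ft_force'].round(1),o['grip_width'],o['grasp_force'])
e=o['eef_pos']; psi=2*np.arctan2(o['tool_rot'][1],o['tool_rot'][0]); tx=np.array([np.cos(psi),np.sin(psi)]); ty=np.array([tx[1],-tx[0]])
d=np.array([.5200,-.0830])-e[:2]; print(np.rad2deg(psi), d@tx/.02,d@ty/.02)
```

```text
[ 0.6085 -0.314   0.1531] [0.7911 0.6117 0.0015 0.0032] [ 0.8 -0.6  2.9] 0.06413365017316844 0.0
75.42399019211206 10.062242519886343 -7.190675277671314
```

View pics/w4.png

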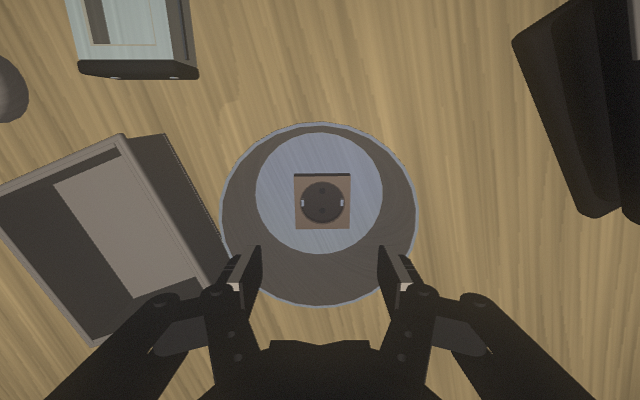

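The picture shows the old socket lying flat in the tub at (322,203). Now the old switch.

Call:
apply_moves:
  commands:
    - [0.67,-0.48,0,0]
    - [0.67,-0.48,0,0]
    - [0.67,-0.48,0,0]
    - [0.67,-0.48,0,0]
    - [0.67,-0.48,0,0]
  claw: 0.1

```text
clock: 9.98
eef_pos: [0.5768, -0.2354, 0.1474]
tool_rot: [0.791, 0.612, 0.0, 0.0]
ft_force: [1.1, 0.2, -0.0]
grip_width: 0.0771
grasp_force: 0.0
```

Call:
apply_moves:
  commands:
    - [0.67,-0.48,0,0]
    - [0.67,-0.48,0,0]
    - [0.67,-0.48,0,0]
    - [0.67,-0.48,0,0]
    - [0.67,-0.48,0,0]

```text
clock: 10.4
eef_pos: [0.5473, -0.1584, 0.1475]
tool_rot: [0.791, 0.612, 0.0, 0.0]
ft_force: [0.2, -0.1, 0.1]
grip_width: 0.0772
grasp_force: 0.0
```

Call:
apply_moves:
  commands:
    - [0.67,-0.48,0,0]
    - [0.67,-0.48,0,0]
    - [0.67,-0.48,0,0]
    - [0.67,-0.48,0,0]
    - [0.67,-0.48,0,0]

```text
clock: 10.82
eef_pos: [0.5177, -0.0815, 0.1476]
tool_rot: [0.791, 0.612, 0.0, 0.0]
ft_force: [0.5, -0.4, 0.8]
grip_width: 0.0771
grasp_force: 0.0
```

Call:
apply_moves:
  commands:
    - [0,0,0.6,0]
    - [0,0,0.6,0]
    - [0,0,0.6,0]
    - [0,0,0,0]
    - [0,0,0,0]

```text
clock: 11.23
eef_pos: [0.5175, -0.0821, 0.1111]
tool_rot: [0.791, 0.612, -0.0, -0.0]
ft_force: [-0.4, -0.3, 0.6]
grip_width: 0.0772
grasp_force: 0.0
```

Call:
apply_moves:
  commands:
    - [0,0,0,0]
    - [0,0,0,0]
    - [0,0,0,0]
    - [0,0,0,0]
    - [0,0,0,0]

```text
clock: 11.65
eef_pos: [0.5183, -0.0823, 0.1117]
tool_rot: [0.791, 0.612, 0.0, 0.0]
ft_force: [0.5, 0.3, -1.0]
grip_width: 0.0769
grasp_force: 0.0
```

Call:
apply_moves:
  commands:
    - [0,0.09,0.5,0]
    - [0,0,0.5,0]
    - [0,0,0.5,0]
    - [0,0,0.5,0]
    - [0,0,0.24,0]

```text
clock: 12.07
eef_pos: [0.5182, -0.0825, 0.064]
tool_rot: [0.791, 0.612, -0.001, -0.001]
ft_force: [-0.3, -0.6, 0.8]
grip_width: 0.0766
grasp_force: 0.0
```

Call:
apply_moves:
  commands:
    - [0,0,0,0]
    - [0,0,0,0]
    - [0,0,0,0]
    - [0,0,0,0]
    - [0,0,0,0]

```text
clock: 12.48
eef_pos: [0.5202, -0.0828, 0.0671]
tool_rot: [0.791, 0.612, 0.0, 0.0]
ft_force: [0.3, 0.5, 1.5]
grip_width: 0.077
grasp_force: 0.0
```

Call:
apply_moves:
  commands:
    - [0,0,0,0]
    - [0,0,0,0]
    - [0,0,0,0]
    - [0,0,0,0]
    - [0,0,0,0]
  claw: 1

```text
clock: 12.9
eef_pos: [0.5203, -0.0828, 0.0673]
tool_rot: [0.791, 0.612, 0.001, 0.001]
ft_force: [-0.6, -0.2, 5.2]
grip_width: 0.0474
grasp_force: 62.3
```

Call:
apply_moves:
  commands:
    - [0,0,0,0]
    - [0,0,0,0]
    - [0,0,-0.2,0]
    - [0,0,-0.6,0]
    - [0,0,-1,0]

```text
clock: 13.32
eef_pos: [0.5175, -0.0824, 0.1007]
tool_rot: [0.791, 0.612, -0.002, -0.002]
ft_force: [1.7, -0.1, -0.3]
grip_width: 0.048
grasp_force: 61.8
```

Call:
apply_moves:
  commands:
    - [0,0,-0.6,0]
    - [0,0,-0.6,0]
    - [0,0,-0.6,0]
    - [0,0,-0.6,0]
    - [0,0,0,0]

```text
clock: 13.73
eef_pos: [0.521, -0.0829, 0.1527]
tool_rot: [0.791, 0.612, 0.001, 0.001]
ft_force: [0.1, 0.5, -0.4]
grip_width: 0.0476
grasp_force: 61.8
```

```bash
cat >> h.py <<'E'
def go(x,y,psi_d=None):
    o=bot.get_obs(); e=o['eef_pos']; q=o['tool_rot']; psi=2*np.arctan2(q[1],q[0]); p=psi if psi_d is None else np.deg2rad(psi_d)
    tx=np.array([np.cos(p),np.sin(p)]); ty=np.array([tx[1],-tx[0]]); d=np.array([x,y])-e[:2]
    print('pos',e.round(4),'psi',round(np.rad2deg(psi),2),'turn units',round(-(np.rad2deg(p-psi))/60,3),'tx,ty units',(d@tx/.02).round(2),(d@ty/.02).round(2),'F',o['ft_force'].round(1),'w',o['grip_width'].round(4))
E
python3 - <<'E'
from h import *
c=snap('top','t5'); im=c['image']; go(.424,-.294)
m=((cv2.cvtColor(im,cv2.COLOR_BGR2HSV)[...,1]<75)).astype(np.uint8)*255
s=np.zeros_like(m); s[216:285,415:500]=m[216:285,415:500]
k=max(cv2.findContours(s,cv2.RETR_EXTERNAL,cv2.CHAIN_APPROX_NONE)[0],key=cv2.contourArea)
r=cv2.minAreaRect(np.array([ray(c,p[0],.065)[:2] for p in k],np.float32)); print(r)
E
```

```text
Traceback (most recent call last):
  File "h.py", line 28, in go
    print('pos',e.round(4),'psi',round(np.rad2deg(psi),2),'turn units',round(-(np.rad2deg(p-psi))/60,3),'tx,ty units',(d@tx/.02).round(2),(d@ty/.02).round(2),'F',o['ft_force'].round(1),'w',o['grip_width'].round(4))
                                                                                                                                                                                             ^^^^^^^^^^^^^^^^^^^^^
AttributeError: 'float' object has no attribute 'round'
```

```bash
sed -i "s/o\['grip_width'\].round(4)/round(o['grip_width'],4)/" h.py
python3 - <<'E'
from h import *
c=load('t5'); im=c['image']; go(.424,-.294)
m=((cv2.cvtColor(im,cv2.COLOR_BGR2HSV)[...,1]<75)).astype(np.uint8)*255
s=np.zeros_like(m); s[216:285,415:500]=m[216:285,415:500]
k=max(cv2.findContours(s,cv2.RETR_EXTERNAL,cv2.CHAIN_APPROX_NONE)[0],key=cv2.contourArea)
r=cv2.minAreaRect(np.array([ray(c,p[0],.065)[:2] for p in k],np.float32)); print(r)
E
```

```text
pos [ 0.5205 -0.0828  0.1514] psi 75.43 turn units -0.0 tx,ty units -11.43 -2.01 F [ 0.4 -0.2 -0.6] w 0.048
((0.4227159917354584, -0.28250187635421753), (0.20632272958755493, 0.17561368644237518), 89.38985443115234)
```

Call:
apply_moves:
  commands:
    - [-0.78,-0.14,0,0]
    - [-0.78,-0.14,0,0]
    - [-0.78,-0.14,0,0]
    - [-0.78,-0.14,0,0]
    - [-0.78,-0.14,0,0]

```text
clock: 14.2
eef_pos: [0.4854, -0.155, 0.1491]
tool_rot: [0.791, 0.612, -0.001, -0.001]
ft_force: [0.0, 0.2, -1.0]
grip_width: 0.0478
grasp_force: 61.8
```

Call:
apply_moves:
  commands:
    - [-0.78,-0.14,0,0]
    - [-0.78,-0.14,0,0]
    - [-0.78,-0.14,0,0]
    - [-0.78,-0.14,0,0]
    - [-0.78,-0.14,0,0]

```text
clock: 14.62
eef_pos: [0.4523, -0.2269, 0.1491]
tool_rot: [0.791, 0.612, -0.001, -0.001]
ft_force: [0.6, 0.4, -0.3]
grip_width: 0.0478
grasp_force: 61.8
```

Call:
apply_moves:
  commands:
    - [-0.78,-0.14,0,0]
    - [-0.78,-0.14,0,0]
    - [-0.78,-0.14,0,0]
    - [-0.78,-0.14,0,0]
    - [-0.78,-0.14,0,0]

```text
clock: 15.03
eef_pos: [0.4191, -0.2988, 0.1491]
tool_rot: [0.791, 0.612, -0.0, -0.001]
ft_force: [-0.0, -0.3, -0.1]
grip_width: 0.0478
grasp_force: 61.8
```

Run:
```python
from h import *
c=snap('wrist','w6'); go(.421,-.3); e=bot.get_obs()['eef_pos']; print(proj(c,[*e[:2],.065]))
```

```text
pos [ 0.4182 -0.3012  0.1491] psi 75.27 turn units -0.0 tx,ty units 0.09 0.12 F [-1.5 -1.8 -0.1] w 0.0476
[318.28280091 218.89643603]
```

View pics/w6.png

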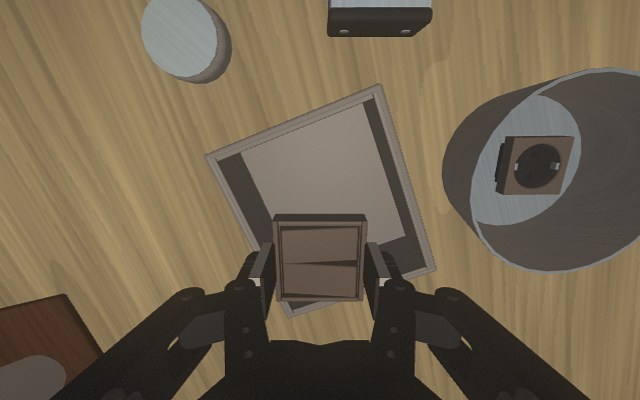

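The picture shows the switch held over the box. Its rim corners are (207,155), (380,86), (434,268), (291,317), centre about (322,204), so I shift a little and lower.

Call:
apply_moves:
  commands:
    - [0.4,0.35,0.7,0]
    - [0,0,0.7,0]
    - [0,0,0.7,0]
    - [0,0,0.7,0]
    - [0,0,0.7,0]

```text
clock: 15.5
eef_pos: [0.4283, -0.2919, 0.0787]
tool_rot: [0.791, 0.612, -0.0, -0.001]
ft_force: [-0.3, -0.7, -0.8]
grip_width: 0.0481
grasp_force: 61.8
```

Call:
apply_moves:
  commands:
    - [0,0,0.2,0]
    - [0,0,0,0]
    - [0,0,0,0]
    - [0,0,0,0]
    - [0,0,0,0]

```text
clock: 15.92
eef_pos: [0.4296, -0.293, 0.0774]
tool_rot: [0.791, 0.612, 0.0, 0.001]
ft_force: [-0.3, -0.7, 0.6]
grip_width: 0.0477
grasp_force: 61.8
```

Call:
apply_moves:
  commands:
    - [0,0,0,0]
    - [0,0,0,0]
    - [0,0,0,0]
    - [0,0,0,0]
    - [0,0,0,0]
  claw: 0.25

```text
clock: 16.33
eef_pos: [0.4291, -0.2927, 0.0767]
tool_rot: [0.791, 0.612, 0.0, 0.0]
ft_force: [-0.2, -0.5, 0.1]
grip_width: 0.0641
grasp_force: 0.0
```

Call:
apply_moves:
  commands:
    - [0,0,-0.5,0]
    - [0,0,-1,0]
    - [0,0,-1,0]
    - [0,0,-1,0]
    - [0,0,-1,0]

```text
clock: 16.75
eef_pos: [0.4289, -0.2926, 0.1682]
tool_rot: [0.791, 0.612, 0.0, 0.0]
ft_force: [-0.4, -1.0, -0.6]
grip_width: 0.064
grasp_force: 0.0
```

Run:
```python
from h import *
c=snap('wrist','w7'); go(.525,.315,93)
cv2.imwrite('pics/w7s.png',cv2.resize(c['image'],(320,200)))
```

```text
pos [ 0.431  -0.294   0.1725] psi 75.43 turn units -0.293 tx,ty units 30.16 6.29 F [ 0.3 -0.9  1.7] w 0.0641
```

View pics/w7s.png

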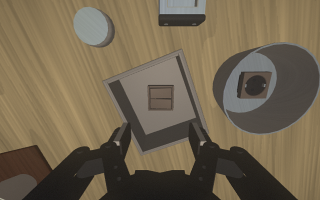

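The picture shows the old switch lying in the box at (160,97) in the half-size image; the tub with the old socket is undisturbed. On to the tray.

Call:
apply_moves:
  commands:
    - [0,0,0,-0.098]
    - [0,0,0,-0.098]
    - [0,0,0,-0.098]
    - [0.5,0.1,0,0]
    - [1,0.21,0,0]

```text
clock: 17.22
eef_pos: [0.4337, -0.2632, 0.167]
tool_rot: [0.69, 0.724, -0.0, 0.001]
ft_force: [0.7, 0.2, -0.7]
grip_width: 0.0643
grasp_force: 0.0
```

Call:
apply_moves:
  commands:
    - [1,0.21,0,0]
    - [1,0.21,0,0]
    - [1,0.21,0,0]
    - [1,0.21,0,0]
    - [1,0.21,0,0]

```text
clock: 17.63
eef_pos: [0.4491, -0.1597, 0.1669]
tool_rot: [0.689, 0.725, 0.0, 0.0]
ft_force: [0.9, 0.9, 0.6]
grip_width: 0.0639
grasp_force: 0.0
```

Call:
apply_moves:
  commands:
    - [1,0.21,0,0]
    - [1,0.21,0,0]
    - [1,0.21,0,0]
    - [1,0.21,0,0]
    - [1,0.21,0,0]

```text
clock: 18.05
eef_pos: [0.4646, -0.0587, 0.1669]
tool_rot: [0.689, 0.725, 0.0, -0.0]
ft_force: [-0.1, -0.7, 0.5]
grip_width: 0.0639
grasp_force: 0.0
```

Call:
apply_moves:
  commands:
    - [1,0.21,0,0]
    - [1,0.21,0,0]
    - [1,0.21,0,0]
    - [1,0.21,0,0]
    - [1,0.21,0,0]

```text
clock: 18.47
eef_pos: [0.4801, 0.0422, 0.1669]
tool_rot: [0.689, 0.725, 0.0, -0.0]
ft_force: [-0.1, 1.1, 0.2]
grip_width: 0.0642
grasp_force: 0.0
```

Call:
apply_moves:
  commands:
    - [1,0.21,0,0]
    - [1,0.21,0,0]
    - [1,0.21,0,0]
    - [1,0.21,0,0]
    - [1,0.21,0,0]

```text
clock: 18.88
eef_pos: [0.4956, 0.1432, 0.1669]
tool_rot: [0.689, 0.725, 0.0, -0.0]
ft_force: [0.4, -0.7, 0.5]
grip_width: 0.064
grasp_force: 0.0
```

Call:
apply_moves:
  commands:
    - [1,0.21,0,0]
    - [1,0.21,0,0]
    - [1,0.21,0,0]
    - [1,0.21,0,0]
    - [1,0.21,0,0]
  claw: 0.08

```text
clock: 19.3
eef_pos: [0.5111, 0.2441, 0.1669]
tool_rot: [0.689, 0.725, 0.0, -0.0]
ft_force: [-0.6, -0.3, 0.1]
grip_width: 0.0787
grasp_force: 0.0
```

Call:
apply_moves:
  commands:
    - [1,0.21,0,0]
    - [0.8,0.21,0,0]
    - [0.5,0.21,0,0]
    - [0,0,0,0]
    - [0,0,0,0]

```text
clock: 19.72
eef_pos: [0.5211, 0.2897, 0.1664]
tool_rot: [0.688, 0.726, -0.0, -0.0]
ft_force: [-0.4, -0.2, 0.5]
grip_width: 0.0785
grasp_force: 0.0
```

Call:
apply_moves:
  commands:
    - [0,0,0,0]
    - [0,0,0,0]
    - [0,0,0,0]
    - [0,0,0,0]
    - [0,0,0,0]

```text
clock: 20.13
eef_pos: [0.5218, 0.2886, 0.1667]
tool_rot: [0.688, 0.725, 0.0, 0.0]
ft_force: [-1.1, -0.8, -0.0]
grip_width: 0.0786
grasp_force: 0.0
```

Run:
```python
from h import *
c=snap('wrist','w8'); go(.525,.326,93)
```

```text
pos [0.5219 0.2888 0.1667] psi 93.02 turn units 0.0 tx,ty units 1.85 0.25 F [ 0.1 -0.2 -0.2] w 0.0785
```

View pics/w8.png

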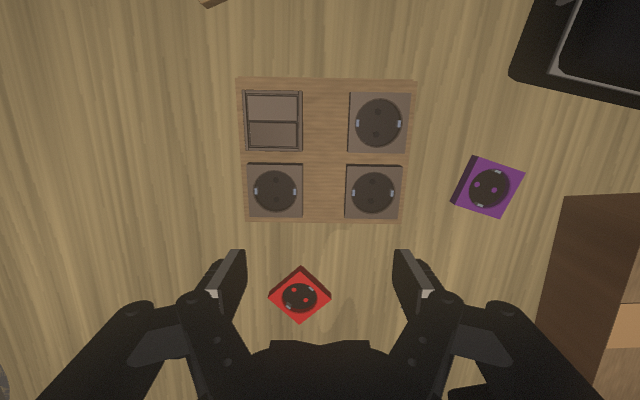

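The wrist view shows the new switch at (272,121) and the new sockets at (379,123), (275,191) and (373,193). The red and purple decoys stay alone. Measuring face edges on the z = 42 mm plane.

Run:
```python
from h import *
c=load('w8'); psi=np.deg2rad(3.0)
ss=np.arange(-.036,.036,.0005); w=np.arange(-.018,.018,.001)
for n,p in {'sw':(272,121),'ur':(379,123),'ll':(275,191),'lr':(373,193)}.items():
    o=ray(c,p,.042)[:2]; print(n,o.round(4))
    for half,lab in ((w[w<-.004],'-'),(w[w>.004],'+')):
        G=grid(c,o,psi,ss,half,.042); S=(G.max(-1)-G.min(-1)).mean(0); print(' x',lab,edges(S,ss,4),edges(G.mean(-1).mean(0),ss,4))
        G=grid(c,o,psi,half,ss,.042); S=(G.max(-1)-G.min(-1)).mean(1); print(' y',lab,edges(S,ss,4),edges(G.mean(-1).mean(1),ss,4))
```

```text
sw [0.479  0.3566]
 x - [(np.float64(-24.9), np.float64(-5.6)), (np.float64(19.54), np.float64(-2.4)), (np.float64(21.96), np.float64(2.3)), (np.float64(25.91), np.float64(6.0))] [(np.float64(-22.3), np.float64(-7.6)), (np.float64(19.38), np.float64(-7.6)), (np.float64(21.86), np.float64(6.5)), (np.float64(26.18), np.float64(7.6))]
 y - [(np.float64(-34.67), np.float64(7.1)), (np.float64(-25.0), np.float64(-5.8)), (np.float64(1.12), np.float64(3.0)), (np.float64(24.97), np.float64(6.0))] [(np.float64(-34.68), np.float64(10.9)), (np.float64(-22.58), np.float64(-6.9)), (np.float64(1.16), np.float64(9.7)), (np.float64(19.94), np.float64(-7.6))]
 x + [(np.float64(-24.54), np.float64(-5.8)), (np.float64(-19.82), np.float64(2.2)), (np.float64(20.6), np.float64(-2.5)), (np.float64(25.96), np.float64(6.5))] [(np.float64(-22.05), np.float64(-7.9)), (np.float64(-19.82), np.float64(9.0)), (np.float64(20.55), np.float64(-8.3)), (np.float64(26.36), np.float64(7.3))]
 y + [(np.float64(-34.92), np.float64(6.4)), (np.float64(-25.49), np.float64(-5.1)), (np.float64(0.69), np.float64(2.8)), (np.float6
[... 3369 characters left out ...]
 np.float64(-10.1)), (np.float64(27.38), np.float64(13.5))]
 x + [(np.float64(-26.49), np.float64(-7.8)), (np.float64(-24.15), np.float64(1.1)), (np.float64(-18.89), np.float64(-1.1)), (np.float64(24.94), np.float64(5.4))] [(np.float64(-26.67), np.float64(-9.8)), (np.float64(-24.55), np.float64(6.2)), (np.float64(-17.88), np.float64(-2.9)), (np.float64(24.96), np.float64(3.4))]
 y + [(np.float64(-25.35), np.float64(-5.7)), (np.float64(18.37), np.float64(1.1)), (np.float64(24.42), np.float64(-2.6)), (np.float64(27.02), np.float64(8.2))] [(np.float64(-30.42), np.float64(-3.3)), (np.float64(-25.41), np.float64(-4.0)), (np.float64(24.53), np.float64(-9.9)), (np.float64(27.06), np.float64(12.8))]
```

Run:
```python
from h import *
c=load('top0')
for p in [(200,150),(188,155)]: print(ray(c,p,.0).round(3),ray(c,p,.12).round(3))
print(ray(load('w8'),(300,297),.028).round(3))
go(.4795,.3564,92.05)
```

```text
[0.704 0.398 0.   ] [0.678 0.364 0.12 ]
[0.69  0.431 0.   ] [0.666 0.394 0.12 ]
[0.508 0.17  0.028]
pos [0.5219 0.2888 0.1667] psi 93.02 turn units 0.016 tx,ty units 3.45 -2.0 F [ 0.1 -0.2 -0.2] w 0.0785
```

Call:
apply_moves:
  commands:
    - [0,0,0,0.016]
    - [0.86,-0.5,0,0]
    - [0.86,-0.5,0,0]
    - [0.86,-0.5,0,0]
    - [0.87,-0.5,0,0]

```text
clock: 20.6
eef_pos: [0.479, 0.3571, 0.1665]
tool_rot: [0.695, 0.719, 0.0, -0.0]
ft_force: [0.0, 0.2, 0.3]
grip_width: 0.0786
grasp_force: 0.0
```

Call:
apply_moves:
  commands:
    - [0,0,0.8,0]
    - [0,0,0.8,0]
    - [0,0,0.8,0]
    - [0,0,0.8,0]
    - [0,0,0,0]

```text
clock: 21.02
eef_pos: [0.4772, 0.3552, 0.099]
tool_rot: [0.694, 0.72, -0.003, -0.001]
ft_force: [-1.0, 0.6, -0.3]
grip_width: 0.0787
grasp_force: 0.0
```

Call:
apply_moves:
  commands:
    - [0,0,0,0]
    - [0,0,0,0]
    - [0,0,0,0]
    - [0,0,0,0]
    - [0,0,0,0]

```text
clock: 21.43
eef_pos: [0.4799, 0.357, 0.1036]
tool_rot: [0.694, 0.72, 0.001, 0.0]
ft_force: [-0.2, 0.0, -0.7]
grip_width: 0.0785
grasp_force: 0.0
```

```bash
python3 -c "
from h import *
go(.4795,.3564,92.05)"
```

```text
pos [0.4799 0.357  0.1036] psi 92.09 turn units 0.001 tx,ty units -0.03 -0.02 F [-0.2  0.  -0.7] w 0.0785
```

Call:
apply_moves:
  commands:
    - [-0.03,-0.02,0.5,0]
    - [0,0,0.5,0]
    - [0,0,0.5,0]
    - [0,0,0.5,0]
    - [0,0,0.4,0]

```text
clock: 21.85
eef_pos: [0.4781, 0.3554, 0.0523]
tool_rot: [0.694, 0.72, -0.001, -0.0]
ft_force: [-0.1, -0.1, 0.5]
grip_width: 0.0784
grasp_force: 0.0
```

Call:
apply_moves:
  commands:
    - [0,0,0,0]
    - [0,0,0,0]
    - [0,0,0,0]
    - [0,0,0,0]
    - [0,0,0,0]

```text
clock: 22.27
eef_pos: [0.4794, 0.3564, 0.0552]
tool_rot: [0.694, 0.72, 0.001, 0.0]
ft_force: [0.1, -0.9, -0.7]
grip_width: 0.0787
grasp_force: 0.0
```

Call:
apply_moves:
  commands:
    - [0,0,0,0]
    - [0,0,0,0]
    - [0,0,0,0]
    - [0,0,0,0]
    - [0,0,0,0]
  claw: 1

```text
clock: 22.68
eef_pos: [0.4794, 0.3565, 0.0554]
tool_rot: [0.694, 0.72, 0.001, 0.0]
ft_force: [0.2, 0.7, 5.0]
grip_width: 0.0479
grasp_force: 62.2
```

Call:
apply_moves:
  commands:
    - [0,0,0,0]
    - [0,0,0,0]
    - [0,0,0,0]
    - [0,0,0,0]
    - [0,0,0,0]

```text
clock: 23.1
eef_pos: [0.4794, 0.3565, 0.0554]
tool_rot: [0.694, 0.72, 0.001, 0.0]
ft_force: [0.5, -0.3, 5.1]
grip_width: 0.0477
grasp_force: 62.3
```

Call:
apply_moves:
  commands:
    - [0,0,-0.3,0]
    - [0,0,-0.6,0]
    - [0,0,-1,0]
    - [0,0,-1,0]
    - [0,0,-1,0]

```text
clock: 23.52
eef_pos: [0.4782, 0.3556, 0.1326]
tool_rot: [0.694, 0.72, -0.001, -0.0]
ft_force: [-0.4, 0.4, -1.1]
grip_width: 0.0478
grasp_force: 61.8
```

Call:
apply_moves:
  commands:
    - [0,0,-0.5,0.092]
    - [0,0,0,0.092]
    - [0,0,0,0.092]
    - [0,0,0,0]
    - [0,0,0,0]

```text
clock: 23.93
eef_pos: [0.4785, 0.3558, 0.1421]
tool_rot: [0.79, 0.614, -0.001, -0.0]
ft_force: [0.5, -0.1, -0.5]
grip_width: 0.0481
grasp_force: 61.8
```

```bash
python3 -c "
from h import *
snap('wrist','w9')
go(.5481,.0254,75.47)"
```

```text
pos [0.4786 0.3558 0.1421] psi 75.68 turn units 0.003 tx,ty units -15.12 7.51 F [-0.4 -0.  -1.2] w 0.0479
```

Call:
apply_moves:
  commands:
    - [-0.5,0.25,0,0.003]
    - [-0.77,0.382,0,0]
    - [-0.77,0.382,0,0]
    - [-0.77,0.382,0,0]
    - [-0.77,0.382,0,0]

```text
clock: 24.4
eef_pos: [0.4952, 0.2762, 0.1422]
tool_rot: [0.791, 0.612, -0.001, 0.0]
ft_force: [-0.3, -0.3, -0.2]
grip_width: 0.0477
grasp_force: 61.8
```

Call:
apply_moves:
  commands:
    - [-0.77,0.382,0,0]
    - [-0.77,0.382,0,0]
    - [-0.77,0.382,0,0]
    - [-0.77,0.382,0,0]
    - [-0.77,0.382,0,0]

```text
clock: 24.82
eef_pos: [0.5126, 0.1919, 0.1423]
tool_rot: [0.791, 0.612, -0.0, 0.0]
ft_force: [0.7, 0.2, -0.5]
grip_width: 0.0478
grasp_force: 61.8
```

Call:
apply_moves:
  commands:
    - [-0.77,0.382,0,0]
    - [-0.77,0.382,0,0]
    - [-0.77,0.382,0,0]
    - [-0.77,0.382,0,0]
    - [-0.77,0.382,0,0]

```text
clock: 25.23
eef_pos: [0.53, 0.1078, 0.1423]
tool_rot: [0.791, 0.612, -0.0, -0.0]
ft_force: [0.3, 0.4, -0.8]
grip_width: 0.0478
grasp_force: 61.8
```

Call:
apply_moves:
  commands:
    - [-0.77,0.382,0,0]
    - [-0.77,0.382,0,0]
    - [-0.77,0.382,0,0]
    - [-0.77,0.382,0,0]
    - [-0.77,0.382,0,0]

```text
clock: 25.65
eef_pos: [0.5474, 0.0237, 0.1423]
tool_rot: [0.791, 0.612, -0.0, -0.0]
ft_force: [-0.1, -0.5, -0.9]
grip_width: 0.048
grasp_force: 61.8
```

Call:
apply_moves:
  commands:
    - [0,0,0,0]
    - [0,0,0,0]
    - [0,0,0,0]
    - [0,0,0,0]
    - [0,0,0,0]

```text
clock: 26.07
eef_pos: [0.5475, 0.026, 0.1424]
tool_rot: [0.791, 0.612, -0.0, -0.0]
ft_force: [-0.2, 0.5, -0.4]
grip_width: 0.0477
grasp_force: 61.8
```

```bash
cat >> h.py <<'E'
def held(c,e,psi,dz=-.0132):
    """edges of the held module's face in the tool frame (u along tool y, v along tool x), mm"""
    s=np.arange(-.036,.036,.0005); w=np.arange(-.016,.016,.001); z=e[2]+dz
    G=grid(c,e[:2],psi-np.pi/2,w,s,z); print('along tool x',edges(G.mean(-1).mean(1),s,6)); S=(G.max(-1)-G.min(-1)).mean(1); print('   sat',edges(S,s,6))
E
python3 -c "
from h import *
c=snap('wrist','w10'); o=bot.get_obs(); go(.5481,.0254,75.47)
held(c,o['eef_pos'],np.deg2rad(75.5))
o=c;  # pocket 1 mouth check
C=np.array([.5481,.0254]);psi=np.deg2rad(-14.53);s=np.arange(-.05,.05,.0005)
G=grid(c,C,psi,np.arange(-.01,.01,.001),s,.042);print('p1 y',edges(G.mean(-1).mean(1),s,6))
cv2.imwrite('pics/w10v.png',c['image'])
"
```

```text
pos [0.5476 0.026  0.1425] psi 75.45 turn units -0.0 tx,ty units -0.02 0.03 F [-0.1  0.5  0.3] w 0.0479
along tool x [(np.float64(-24.38), np.float64(-13.9)), (np.float64(-21.85), np.float64(-7.3)), (np.float64(20.69), np.float64(-6.9)), (np.float64(22.99), np.float64(8.9)), (np.float64(25.32), np.float64(-9.5)), (np.float64(29.5), np.float64(21.5))]
   sat [(np.float64(-24.05), np.float64(4.1)), (np.float64(-21.74), np.float64(-2.5)), (np.float64(1.89), np.float64(2.2)), (np.float64(20.71), np.float64(-2.7)), (np.float64(22.95), np.float64(3.2)), (np.float64(25.35), np.float64(-3.7))]
p1 y [(np.float64(-48.71), np.float64(6.8)), (np.float64(-13.73), np.float64(8.3)), (np.float64(-9.83), np.float64(-9.3)), (np.float64(-2.83), np.float64(20.7)), (np.float64(30.08), np.float64(-24.1)), (np.float64(42.11), np.float64(14.6))]
```

View pics/w10v.png

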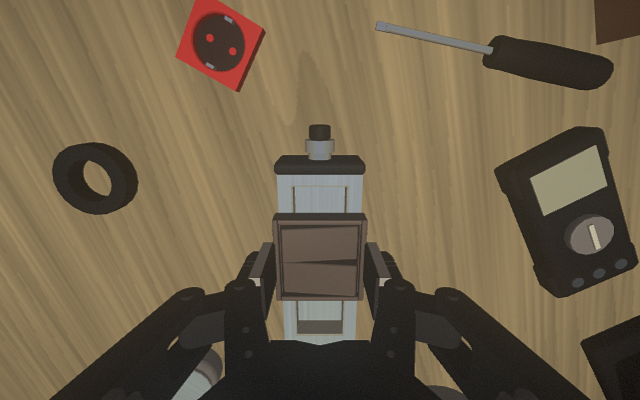

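The picture shows the new switch held square at (320,260), in line over pocket 1; the measured offset is about 0.4 mm. Lowering it.

Call:
apply_moves:
  commands:
    - [-0.03,0.03,0.6,0]
    - [0,0,0.6,0]
    - [0,0,0.6,0]
    - [0,0,0.6,0]
    - [0,0,0.4,0]

```text
clock: 26.53
eef_pos: [0.5476, 0.0252, 0.0854]
tool_rot: [0.791, 0.612, -0.001, -0.0]
ft_force: [-0.1, -0.3, -1.5]
grip_width: 0.0477
grasp_force: 61.8
```

Call:
apply_moves:
  commands:
    - [0,0,0,0]
    - [0,0,0,0]
    - [0,0,0,0]
    - [0,0,0,0]
    - [0,0,0,0]

```text
clock: 26.95
eef_pos: [0.5489, 0.0247, 0.0873]
tool_rot: [0.791, 0.611, 0.001, 0.0]
ft_force: [-0.2, 0.1, -0.6]
grip_width: 0.0478
grasp_force: 61.8
```

```bash
python3 -c "
from h import *
go(.5481,.0252,75.47)"
```

```text
pos [0.5489 0.0247 0.0873] psi 75.37 turn units -0.002 tx,ty units 0.02 -0.04 F [-0.2  0.1 -0.6] w 0.0478
```

Call:
apply_moves:
  commands:
    - [0.02,-0.04,0.1,0]
    - [0,0,0.1,0]
    - [0,0,0.1,0]
    - [0,0,0.1,0]
    - [0,0,0.1,0]

```text
clock: 27.37
eef_pos: [0.5474, 0.0252, 0.0762]
tool_rot: [0.791, 0.611, -0.0, -0.0]
ft_force: [0.2, 1.2, -1.0]
grip_width: 0.048
grasp_force: 61.8
```

Call:
apply_moves:
  commands:
    - [0,0,0.1,0]
    - [0,0,0.1,0]
    - [0,0,0.1,0]
    - [0,0,0,0]
    - [0,0,0,0]

```text
clock: 27.78
eef_pos: [0.5474, 0.0252, 0.0703]
tool_rot: [0.791, 0.611, -0.0, -0.0]
ft_force: [-0.8, -0.1, -0.1]
grip_width: 0.0478
grasp_force: 61.8
```

Call:
apply_moves:
  commands:
    - [0,0,0.05,0]
    - [0,0,0.05,0]
    - [0,0,0.04,0]
    - [0,0,0,0]
    - [0,0,0,0]

```text
clock: 28.2
eef_pos: [0.5475, 0.0252, 0.0677]
tool_rot: [0.791, 0.611, -0.0, -0.0]
ft_force: [-0.9, -0.6, -0.4]
grip_width: 0.0478
grasp_force: 61.8
```

Call:
apply_moves:
  commands:
    - [0,0,0.04,0]
    - [0,0,0.03,0]
    - [0,0,0,0]
    - [0,0,0,0]
    - [0,0,0,0]

```text
clock: 28.62
eef_pos: [0.5477, 0.0252, 0.0674]
tool_rot: [0.791, 0.611, 0.0, 0.0]
ft_force: [-2.9, -0.3, 5.3]
grip_width: 0.048
grasp_force: 62.5
```

Call:
apply_moves:
  commands:
    - [0,0,0,0]
    - [0,0,0,0]
    - [0,0,0,0]
    - [0,0,0,0]
    - [0,0,0,0]
  claw: 0.08

```text
clock: 29.03
eef_pos: [0.5475, 0.0252, 0.0661]
tool_rot: [0.791, 0.611, -0.0, -0.0]
ft_force: [0.1, -0.7, -0.7]
grip_width: 0.0788
grasp_force: 0.0
```

Call:
apply_moves:
  commands:
    - [0,0,-0.5,0]
    - [0,0,-0.9,0]
    - [0,0,-0.9,0]
    - [0,0,-0.9,0]
    - [0,0,-0.9,0]

```text
clock: 29.45
eef_pos: [0.5475, 0.0252, 0.1498]
tool_rot: [0.791, 0.611, 0.0, 0.0]
ft_force: [-0.1, 0.2, -0.1]
grip_width: 0.0786
grasp_force: 0.0
```

Call:
apply_moves:
  commands:
    - [0,0,0,0]
    - [0,0,0,0]
    - [0,0,0,0]
    - [0,0,0,0]
    - [0,0,0,0]

```text
clock: 29.87
eef_pos: [0.5467, 0.0251, 0.1471]
tool_rot: [0.791, 0.611, -0.001, -0.001]
ft_force: [0.5, -0.4, -0.0]
grip_width: 0.0789
grasp_force: 0.0
```

```bash
cat >> h.py <<'E'
def seat(c,P):
    """edges of module face seated at pocket P (unit frame), plane z=.054"""
    psi=np.deg2rad(-14.53); s=np.arange(-.033,.033,.0005); w=np.arange(-.018,.018,.001)
    for lab,h in (('-',w[w<-.004]),('+',w[w>.004])):
        for ax in 'xy':
            G=grid(c,P,psi,*((s,h) if ax=='x' else (h,s)),.054); m=G.mean(-1).mean(0 if ax=='x' else 1); print(ax,lab,[(float(a),float(b)) for a,b in edges(m,s,5)])
E
python3 -c "
from h import *
c=snap('wrist','w11'); seat(c,(.5481,.0254)); go(.5717,.2974)"
```

```text
x - [(-24.72, -12.8), (-21.82, -4.9), (-19.45, 5.1), (20.25, -5.6), (25.42, 12.8)]
y - [(-24.72, -12.0), (-22.1, -9.4), (20.06, -9.2), (24.94, -10.3), (27.88, 21.9)]
x + [(-24.74, -12.9), (-21.97, -5.6), (-19.27, 6.2), (20.32, -5.3), (25.49, 12.8)]
y + [(-24.87, -13.8), (-1.39, -7.9), (1.51, 7.6), (24.87, -10.0), (27.64, 21.2)]
pos [0.5468 0.0251 0.1471] psi 75.37 turn units -0.0 tx,ty units 13.49 -2.23 F [-0.4  0.3  1.2] w 0.0787
```

Call:
apply_moves:
  commands:
    - [0.9,-0.149,0,0]
    - [0.9,-0.149,0,0]
    - [0.9,-0.149,0,0]
    - [0.9,-0.149,0,0]
    - [0.9,-0.149,0,0]

```text
clock: 30.33
eef_pos: [0.5555, 0.1167, 0.1475]
tool_rot: [0.791, 0.611, -0.001, -0.0]
ft_force: [0.4, 0.9, -0.3]
grip_width: 0.0785
grasp_force: 0.0
```

Call:
apply_moves:
  commands:
    - [0.9,-0.149,0,0]
    - [0.9,-0.149,0,0]
    - [0.9,-0.149,0,0]
    - [0.9,-0.149,0,0]
    - [0.9,-0.149,0,0]

```text
clock: 30.75
eef_pos: [0.5638, 0.2077, 0.1474]
tool_rot: [0.791, 0.611, -0.001, -0.0]
ft_force: [0.0, -1.2, 0.4]
grip_width: 0.0787
grasp_force: 0.0
```

Call:
apply_moves:
  commands:
    - [0.9,-0.149,0,0]
    - [0.9,-0.149,0,0]
    - [0.9,-0.149,0,0]
    - [0.9,-0.149,0,0]
    - [0.9,-0.149,0,0]

```text
clock: 31.17
eef_pos: [0.5721, 0.2984, 0.1473]
tool_rot: [0.791, 0.611, -0.001, -0.0]
ft_force: [0.5, 0.5, 0.1]
grip_width: 0.0784
grasp_force: 0.0
```

Call:
apply_moves:
  commands:
    - [0,0,0.5,-0.0927]
    - [0,0,0.5,-0.0927]
    - [0,0,0.5,-0.0927]
    - [0,0,0.5,0]
    - [0,0,0,0]

```text
clock: 31.58
eef_pos: [0.5708, 0.2969, 0.1049]
tool_rot: [0.695, 0.719, -0.003, -0.001]
ft_force: [-1.1, -0.5, -0.7]
grip_width: 0.0787
grasp_force: 0.0
```

Call:
apply_moves:
  commands:
    - [0,0,0,0]
    - [0,0,0,0]
    - [0,0,0,0]
    - [0,0,0,0]
    - [0,0,0,0]

```text
clock: 32.0
eef_pos: [0.5729, 0.2978, 0.1091]
tool_rot: [0.694, 0.72, 0.001, 0.0]
ft_force: [-0.2, 0.2, 1.0]
grip_width: 0.0787
grasp_force: 0.0
```

```bash
python3 -c "
from h import *
go(.5717,.2974,92.05)"
```

```text
pos [0.5729 0.2978 0.1091] psi 92.03 turn units -0.0 tx,ty units -0.02 -0.06 F [-0.2  0.2  1. ] w 0.0787
```

Call:
apply_moves:
  commands:
    - [-0.02,-0.06,0.6,0]
    - [0,0,0.6,0]
    - [0,0,0.5,0]
    - [0,0,0.5,0]
    - [0,0,0.5,0]

```text
clock: 32.42
eef_pos: [0.5714, 0.2973, 0.0537]
tool_rot: [0.694, 0.72, 0.0, 0.0]
ft_force: [-0.4, 1.0, 0.2]
grip_width: 0.0784
grasp_force: 0.0
```

Call:
apply_moves:
  commands:
    - [0,0,0,0]
    - [0,0,0,0]
    - [0,0,0,0]
    - [0,0,0,0]
    - [0,0,0,0]

```text
clock: 32.83
eef_pos: [0.5719, 0.2976, 0.0551]
tool_rot: [0.694, 0.72, 0.001, 0.0]
ft_force: [0.2, -0.3, -0.1]
grip_width: 0.0784
grasp_force: 0.0
```

Call:
apply_moves:
  commands:
    - [0,0,0,0]
    - [0,0,0,0]
    - [0,0,0,0]
    - [0,0,0,0]
    - [0,0,0,0]
  claw: 1

```text
clock: 33.25
eef_pos: [0.5719, 0.2976, 0.0552]
tool_rot: [0.694, 0.72, 0.001, 0.0]
ft_force: [1.0, -0.1, 4.3]
grip_width: 0.0476
grasp_force: 62.2
```

Call:
apply_moves:
  commands:
    - [0,0,0,0]
    - [0,0,0,0]
    - [0,0,0,0]
    - [0,0,0,0]
    - [0,0,0,0]

```text
clock: 33.67
eef_pos: [0.5719, 0.2976, 0.0552]
tool_rot: [0.694, 0.72, 0.001, 0.0]
ft_force: [-1.0, -0.3, 6.4]
grip_width: 0.0478
grasp_force: 62.4
```

Call:
apply_moves:
  commands:
    - [0,0,-0.3,0]
    - [0,0,-0.6,0]
    - [0,0,-1,0]
    - [0,0,-1,0]
    - [0,0,-1,0]

```text
clock: 34.08
eef_pos: [0.5709, 0.297, 0.1332]
tool_rot: [0.694, 0.72, -0.001, -0.0]
ft_force: [-0.4, 0.3, -1.0]
grip_width: 0.0476
grasp_force: 61.8
```

Call:
apply_moves:
  commands:
    - [0,0,-0.5,0.092]
    - [0,0,0,0.092]
    - [0,0,0,0.092]
    - [0,0,0,0]
    - [0,0,0,0]

```text
clock: 34.5
eef_pos: [0.5711, 0.2972, 0.1425]
tool_rot: [0.79, 0.613, -0.0, -0.0]
ft_force: [0.6, -0.8, -0.9]
grip_width: 0.0475
grasp_force: 61.9
```

```bash
python3 -c "
from h import *
go(.5341,-.0288,75.47)"
```

```text
pos [0.5711 0.2972 0.1425] psi 75.63 turn units 0.003 tx,ty units -16.24 2.3 F [ 0.6 -0.8 -0.9] w 0.0475
```

Call:
apply_moves:
  commands:
    - [-0.812,0.115,0,0.003]
    - [-0.812,0.115,0,0]
    - [-0.812,0.115,0,0]
    - [-0.812,0.115,0,0]
    - [-0.812,0.115,0,0]

```text
clock: 34.92
eef_pos: [0.5615, 0.215, 0.1421]
tool_rot: [0.791, 0.612, -0.0, -0.0]
ft_force: [0.2, 0.1, -0.8]
grip_width: 0.0482
grasp_force: 61.9
```

Call:
apply_moves:
  commands:
    - [-0.812,0.115,0,0]
    - [-0.812,0.115,0,0]
    - [-0.812,0.115,0,0]
    - [-0.812,0.115,0,0]
    - [-0.812,0.115,0,0]

```text
clock: 35.33
eef_pos: [0.5522, 0.133, 0.1423]
tool_rot: [0.791, 0.611, -0.0, -0.0]
ft_force: [-0.1, 0.4, -0.3]
grip_width: 0.0482
grasp_force: 61.9
```

Call:
apply_moves:
  commands:
    - [-0.812,0.115,0,0]
    - [-0.812,0.115,0,0]
    - [-0.812,0.115,0,0]
    - [-0.812,0.115,0,0]
    - [-0.812,0.115,0,0]

```text
clock: 35.75
eef_pos: [0.5426, 0.0516, 0.1424]
tool_rot: [0.791, 0.611, -0.0, -0.0]
ft_force: [-0.5, 0.2, -0.1]
grip_width: 0.0479
grasp_force: 61.9
```

Call:
apply_moves:
  commands:
    - [-0.812,0.115,0,0]
    - [-0.812,0.115,0,0]
    - [-0.812,0.115,0,0]
    - [-0.812,0.115,0,0]
    - [-0.812,0.115,0,0]

```text
clock: 36.17
eef_pos: [0.5331, -0.0298, 0.1424]
tool_rot: [0.791, 0.611, 0.0, -0.0]
ft_force: [-0.2, -0.2, 0.5]
grip_width: 0.0474
grasp_force: 61.9
```

Call:
apply_moves:
  commands:
    - [0,0,0.5,0]
    - [0,0,0.5,0]
    - [0,0,0.5,0]
    - [0,0,0.5,0]
    - [0,0,0.3,0]

```text
clock: 36.58
eef_pos: [0.5324, -0.0278, 0.0941]
tool_rot: [0.791, 0.611, -0.001, -0.001]
ft_force: [0.3, -0.1, -1.1]
grip_width: 0.0479
grasp_force: 61.9
```

Call:
apply_moves:
  commands:
    - [0,0,0,0]
    - [0,0,0,0]
    - [0,0,0,0]
    - [0,0,0,0]
    - [0,0,0,0]

```text
clock: 37.0
eef_pos: [0.5341, -0.0284, 0.0969]
tool_rot: [0.792, 0.611, 0.001, 0.0]
ft_force: [-0.4, 0.5, -0.4]
grip_width: 0.0478
grasp_force: 61.9
```

```bash
python3 -c "
from h import *
c=snap('wrist','w12'); o=bot.get_obs(); go(.5341,-.0288,75.47); held(c,o['eef_pos'],np.deg2rad(75.5))"
```

```text
pos [ 0.534  -0.0285  0.0969] psi 75.32 turn units -0.002 tx,ty units -0.01 0.01 F [ 0.3  0.2 -0.7] w 0.0477
along tool x [(np.float64(-26.89), np.float64(14.2)), (np.float64(-24.56), np.float64(-14.1)), (np.float64(-17.87), np.float64(-3.2)), (np.float64(19.75), np.float64(3.9)), (np.float64(25.38), np.float64(-9.0)), (np.float64(29.88), np.float64(22.1))]
   sat [(np.float64(-27.29), np.float64(-1.2)), (np.float64(-24.46), np.float64(3.8)), (np.float64(-17.83), np.float64(-1.3)), (np.float64(19.73), np.float64(1.6)), (np.float64(25.38), np.float64(-3.5)), (np.float64(29.28), np.float64(-1.2))]
```

Call:
apply_moves:
  commands:
    - [-0.02,0.01,0.15,-0.002]
    - [0,0,0.15,0]
    - [0,0,0.15,0]
    - [0,0,0.15,0]
    - [0,0,0.15,0]

```text
clock: 37.47
eef_pos: [0.5334, -0.029, 0.0808]
tool_rot: [0.791, 0.612, -0.0, -0.0]
ft_force: [1.0, -0.2, -0.5]
grip_width: 0.0477
grasp_force: 61.9
```

Call:
apply_moves:
  commands:
    - [0,0,0.1,0]
    - [0,0,0.1,0]
    - [0,0,0.1,0]
    - [0,0,0.1,0]
    - [0,0,0.1,0]

```text
clock: 37.88
eef_pos: [0.5337, -0.029, 0.0711]
tool_rot: [0.791, 0.612, 0.0, 0.0]
ft_force: [0.4, -0.3, -0.6]
grip_width: 0.0477
grasp_force: 61.9
```

Call:
apply_moves:
  commands:
    - [0,0,0.06,0]
    - [0,0,0.06,0]
    - [0,0,0.06,0]
    - [0,0,0,0]
    - [0,0,0,0]

```text
clock: 38.3
eef_pos: [0.5336, -0.029, 0.0677]
tool_rot: [0.791, 0.612, -0.0, -0.0]
ft_force: [-0.2, 0.1, -0.7]
grip_width: 0.0479
grasp_force: 61.9
```

Call:
apply_moves:
  commands:
    - [0,0,0.03,0]
    - [0,0,0.03,0]
    - [0,0,0.03,0]
    - [0,0,0,0]
    - [0,0,0,0]

```text
clock: 38.72
eef_pos: [0.5338, -0.029, 0.0671]
tool_rot: [0.791, 0.612, 0.0, 0.0]
ft_force: [-1.8, -0.6, 8.6]
grip_width: 0.0475
grasp_force: 62.7
```

Call:
apply_moves:
  commands:
    - [0,0,0,0]
    - [0,0,0,0]
    - [0,0,0,0]
    - [0,0,0,0]
    - [0,0,0,0]
  claw: 0.08

```text
clock: 39.13
eef_pos: [0.5336, -0.029, 0.0657]
tool_rot: [0.791, 0.612, -0.0, -0.0]
ft_force: [0.1, -0.7, 0.2]
grip_width: 0.0783
grasp_force: 0.0
```

Call:
apply_moves:
  commands:
    - [0,0,-0.5,0]
    - [0,0,-0.9,0]
    - [0,0,-0.9,0]
    - [0,0,-0.9,0]
    - [0,0,-0.9,0]

```text
clock: 39.55
eef_pos: [0.5336, -0.029, 0.1494]
tool_rot: [0.791, 0.612, 0.0, 0.0]
ft_force: [0.2, -0.1, -0.4]
grip_width: 0.0788
grasp_force: 0.0
```

```bash
python3 -c "
from h import *
c=snap('wrist','w13'); seat(c,(.5341,-.0288)); go(.4818,.2942,75.47)"
```

```text
x - [(-24.49, -11.7), (-17.48, -2.4), (13.15, 1.2), (18.65, 2.5), (25.52, 11.8)]
y - [(-24.79, -12.7), (18.29, 2.5), (25.17, -9.4), (28.01, 21.0), (31.04, -13.6)]
x + [(-32.04, 1.0), (-24.45, -11.2), (-16.56, -2.5), (18.75, 2.6), (25.54, 11.1)]
y + [(-24.83, -12.5), (18.76, 3.2), (25.13, -9.7), (27.99, 21.2), (31.03, -14.4)]
pos [ 0.5359 -0.0291  0.1533] psi 75.44 turn units -0.001 tx,ty units 14.97 -6.68 F [1.6 0.1 1.3] w 0.0787
```

Call:
apply_moves:
  commands:
    - [1,-0.438,0,0]
    - [1,-0.438,0,0]
    - [1,-0.438,0,0]
    - [1,-0.438,0,0]
    - [1,-0.438,0,0]

```text
clock: 40.02
eef_pos: [0.5162, 0.0796, 0.1483]
tool_rot: [0.791, 0.612, 0.0, 0.0]
ft_force: [-0.1, 0.6, 0.5]
grip_width: 0.0782
grasp_force: 0.0
```

Call:
apply_moves:
  commands:
    - [1,-0.438,0,0]
    - [1,-0.438,0,0]
    - [1,-0.438,0,0]
    - [1,-0.438,0,0]
    - [1,-0.438,0,0]

```text
clock: 40.43
eef_pos: [0.4989, 0.1877, 0.1482]
tool_rot: [0.791, 0.612, 0.0, 0.0]
ft_force: [-0.6, 0.6, -0.3]
grip_width: 0.0785
grasp_force: 0.0
```

Call:
apply_moves:
  commands:
    - [1,-0.438,0,0]
    - [1,-0.438,0,0]
    - [1,-0.438,0,0]
    - [1,-0.438,0,0]
    - [1,-0.438,0,0]

```text
clock: 40.85
eef_pos: [0.4816, 0.2955, 0.1482]
tool_rot: [0.791, 0.612, 0.0, 0.0]
ft_force: [0.6, -0.1, 0.4]
grip_width: 0.0786
grasp_force: 0.0
```

Call:
apply_moves:
  commands:
    - [0,0,0.5,-0.0927]
    - [0,0,0.5,-0.0927]
    - [0,0,0.5,-0.0927]
    - [0,0,0.5,0]
    - [0,0,0,0]

```text
clock: 41.27
eef_pos: [0.4806, 0.2936, 0.1058]
tool_rot: [0.695, 0.719, -0.002, -0.0]
ft_force: [-0.6, -1.4, -1.2]
grip_width: 0.0785
grasp_force: 0.0
```

Call:
apply_moves:
  commands:
    - [0,0,0,0]
    - [0,0,0,0]
    - [0,0,0,0]
    - [0,0,0,0]
    - [0,0,0,0]

```text
clock: 41.68
eef_pos: [0.4823, 0.2945, 0.1085]
tool_rot: [0.694, 0.72, 0.001, 0.0]
ft_force: [0.3, -1.0, -0.5]
grip_width: 0.0784
grasp_force: 0.0
```

```bash
python3 -c "
from h import *
go(.4818,.2942,92.05)"
```

```text
pos [0.4823 0.2945 0.1085] psi 92.09 turn units 0.001 tx,ty units -0.01 -0.02 F [ 0.3 -1.  -0.5] w 0.0784
```

Call:
apply_moves:
  commands:
    - [-0.01,-0.02,0.6,0]
    - [0,0,0.6,0]
    - [0,0,0.5,0]
    - [0,0,0.5,0]
    - [0,0,0.47,0]

```text
clock: 42.1
eef_pos: [0.4815, 0.2941, 0.0538]
tool_rot: [0.694, 0.72, -0.0, -0.0]
ft_force: [-0.9, 1.2, 0.2]
grip_width: 0.0787
grasp_force: 0.0
```

Call:
apply_moves:
  commands:
    - [0,0,0,0]
    - [0,0,0,0]
    - [0,0,0,0]
    - [0,0,0,0]
    - [0,0,0,0]

```text
clock: 42.52
eef_pos: [0.482, 0.2945, 0.0552]
tool_rot: [0.694, 0.72, 0.001, 0.0]
ft_force: [0.4, -0.0, 0.2]
grip_width: 0.0786
grasp_force: 0.0
```

Call:
apply_moves:
  commands:
    - [0,0,0,0]
    - [0,0,0,0]
    - [0,0,0,0]
    - [0,0,0,0]
    - [0,0,0,0]
  claw: 1

```text
clock: 42.93
eef_pos: [0.482, 0.2945, 0.0553]
tool_rot: [0.694, 0.72, 0.001, 0.0]
ft_force: [0.5, 0.3, 4.9]
grip_width: 0.0479
grasp_force: 62.2
```

Call:
apply_moves:
  commands:
    - [0,0,0,0]
    - [0,0,0,0]
    - [0,0,0,0]
    - [0,0,0,0]
    - [0,0,0,0]

```text
clock: 43.35
eef_pos: [0.482, 0.2945, 0.0554]
tool_rot: [0.694, 0.72, 0.001, 0.0]
ft_force: [-0.6, 0.1, 5.5]
grip_width: 0.0482
grasp_force: 62.3
```

Call:
apply_moves:
  commands:
    - [0,0,-0.3,0]
    - [0,0,-0.6,0]
    - [0,0,-1,0]
    - [0,0,-1,0]
    - [0,0,-1,0]

```text
clock: 43.77
eef_pos: [0.4808, 0.2938, 0.1327]
tool_rot: [0.694, 0.72, -0.001, -0.0]
ft_force: [-0.1, 0.8, -0.5]
grip_width: 0.0479
grasp_force: 61.8
```

Call:
apply_moves:
  commands:
    - [0,0,-0.5,0.093]
    - [0,0,0,0.093]
    - [0,0,0,0.093]
    - [0,0,0,0]
    - [0,0,0,0]

```text
clock: 44.18
eef_pos: [0.4811, 0.294, 0.1422]
tool_rot: [0.791, 0.612, -0.001, -0.0]
ft_force: [-1.1, -0.8, -0.7]
grip_width: 0.0477
grasp_force: 61.8
```

```bash
python3 -c "
from h import *
go(.5199,-.0830,75.47)"
```

```text
pos [0.4811 0.294  0.1422] psi 75.52 turn units 0.001 tx,ty units -17.76 6.61 F [-1.1 -0.8 -0.7] w 0.0477
```

20 rows of −0.888, 0.33.

Call:
apply_moves:
  commands:
    - [-0.888,0.33,0,0]
    - [-0.888,0.33,0,0]
    - [-0.888,0.33,0,0]
    - [-0.888,0.33,0,0]
    - [-0.888,0.33,0,0]

```text
clock: 44.6
eef_pos: [0.4906, 0.199, 0.142]
tool_rot: [0.79, 0.612, -0.001, -0.0]
ft_force: [0.6, -0.3, -1.0]
grip_width: 0.0477
grasp_force: 61.8
```

Call:
apply_moves:
  commands:
    - [-0.888,0.33,0,0]
    - [-0.888,0.33,0,0]
    - [-0.888,0.33,0,0]
    - [-0.888,0.33,0,0]
    - [-0.888,0.33,0,0]

```text
clock: 45.02
eef_pos: [0.5002, 0.1047, 0.1421]
tool_rot: [0.791, 0.612, -0.0, -0.0]
ft_force: [0.1, -0.6, -1.3]
grip_width: 0.0477
grasp_force: 61.8
```

Call:
apply_moves:
  commands:
    - [-0.888,0.33,0,0]
    - [-0.888,0.33,0,0]
    - [-0.888,0.33,0,0]
    - [-0.888,0.33,0,0]
    - [-0.888,0.33,0,0]

```text
clock: 45.43
eef_pos: [0.5097, 0.0105, 0.1421]
tool_rot: [0.791, 0.612, -0.0, -0.0]
ft_force: [-0.7, -0.5, -0.4]
grip_width: 0.048
grasp_force: 61.8
```

Call:
apply_moves:
  commands:
    - [-0.888,0.33,0,0]
    - [-0.888,0.33,0,0]
    - [-0.888,0.33,0,0]
    - [-0.888,0.33,0,0]
    - [-0.888,0.33,0,0]

```text
clock: 45.85
eef_pos: [0.5192, -0.0837, 0.1421]
tool_rot: [0.791, 0.612, -0.0, -0.0]
ft_force: [-0.5, -0.5, 0.4]
grip_width: 0.0477
grasp_force: 61.8
```

Call:
apply_moves:
  commands:
    - [0,0,0.5,0]
    - [0,0,0.5,0]
    - [0,0,0.5,0]
    - [0,0,0.5,0]
    - [0,0,0.3,0]

```text
clock: 46.27
eef_pos: [0.5182, -0.0818, 0.0943]
tool_rot: [0.791, 0.612, -0.001, -0.001]
ft_force: [-0.4, -0.1, -0.9]
grip_width: 0.0479
grasp_force: 61.8
```

Call:
apply_moves:
  commands:
    - [0,0,0,0]
    - [0,0,0,0]
    - [0,0,0,0]
    - [0,0,0,0]
    - [0,0,0,0]

```text
clock: 46.68
eef_pos: [0.5201, -0.0828, 0.0971]
tool_rot: [0.791, 0.611, 0.0, 0.0]
ft_force: [-0.0, -0.5, 0.2]
grip_width: 0.0481
grasp_force: 61.8
```

```bash
python3 -c "
from h import *
c=snap('wrist','w14'); o=bot.get_obs(); go(.5199,-.0830,75.47); held(c,o['eef_pos'],np.deg2rad(75.5))"
```

```text
pos [ 0.52   -0.0829  0.0971] psi 75.39 turn units -0.001 tx,ty units -0.01 -0.0 F [-0.4  0.3 -0.4] w 0.048
along tool x [(np.float64(-26.76), np.float64(13.9)), (np.float64(-24.56), np.float64(-14.4)), (np.float64(-17.88), np.float64(-3.2)), (np.float64(19.69), np.float64(3.9)), (np.float64(25.44), np.float64(-9.2)), (np.float64(29.86), np.float64(22.5))]
   sat [(np.float64(-27.1), np.float64(-1.3)), (np.float64(-24.47), np.float64(3.8)), (np.float64(-17.91), np.float64(-1.3)), (np.float64(19.76), np.float64(1.6)), (np.float64(25.45), np.float64(-3.5)), (np.float64(29.21), np.float64(-1.1))]
```

Call:
apply_moves:
  commands:
    - [-0.02,0,0.15,0]
    - [0,0,0.15,0]
    - [0,0,0.15,0]
    - [0,0,0.15,0]
    - [0,0,0.15,0]

```text
clock: 47.15
eef_pos: [0.5193, -0.0832, 0.081]
tool_rot: [0.791, 0.611, -0.0, -0.0]
ft_force: [0.0, -0.1, -0.2]
grip_width: 0.0481
grasp_force: 61.8
```

Call:
apply_moves:
  commands:
    - [0,0,0.1,0]
    - [0,0,0.1,0]
    - [0,0,0.1,0]
    - [0,0,0.1,0]
    - [0,0,0.1,0]

```text
clock: 47.57
eef_pos: [0.5195, -0.0832, 0.0714]
tool_rot: [0.791, 0.611, 0.0, 0.0]
ft_force: [-0.2, 0.1, -0.2]
grip_width: 0.0474
grasp_force: 61.8
```

Call:
apply_moves:
  commands:
    - [0,0,0.06,0]
    - [0,0,0.06,0]
    - [0,0,0.06,0]
    - [0,0,0,0]
    - [0,0,0,0]

```text
clock: 47.98
eef_pos: [0.5194, -0.0832, 0.0679]
tool_rot: [0.791, 0.611, -0.0, -0.0]
ft_force: [-0.1, -0.4, 0.1]
grip_width: 0.0476
grasp_force: 61.8
```

Call:
apply_moves:
  commands:
    - [0,0,0.03,0]
    - [0,0,0.03,0]
    - [0,0,0.03,0]
    - [0,0,0,0]
    - [0,0,0,0]

```text
clock: 48.4
eef_pos: [0.5196, -0.0833, 0.0673]
tool_rot: [0.791, 0.611, 0.0, 0.0]
ft_force: [-2.7, -0.6, 6.8]
grip_width: 0.0477
grasp_force: 62.6
```

Call:
apply_moves:
  commands:
    - [0,0,0,0]
    - [0,0,0,0]
    - [0,0,0,0]
    - [0,0,0,0]
    - [0,0,0,0]
  claw: 0.08

```text
clock: 48.82
eef_pos: [0.5194, -0.0832, 0.0659]
tool_rot: [0.791, 0.611, -0.0, -0.0]
ft_force: [-0.2, -1.0, 0.1]
grip_width: 0.0784
grasp_force: 0.0
```

Call:
apply_moves:
  commands:
    - [0,0,-0.5,0]
    - [0,0,-0.9,0]
    - [0,0,-0.9,0]
    - [0,0,-0.9,0]
    - [0,0,-0.9,0]

```text
clock: 49.23
eef_pos: [0.5195, -0.0833, 0.1496]
tool_rot: [0.791, 0.611, 0.0, 0.0]
ft_force: [0.7, 0.3, -0.3]
grip_width: 0.0788
grasp_force: 0.0
```

```bash
python3 -c "
from h import *
c=snap('wrist','w15'); seat(c,(.5200,-.0830)); go(.5697,.3595,75.47)"
```

```text
x - [(-29.03, 1.4), (-24.57, -11.7), (-17.36, -2.3), (18.57, 2.5), (25.5, 12.2)]
y - [(-24.92, -13.1), (18.27, 2.5), (24.84, -9.2), (27.73, 21.6), (31.0, -12.9)]
x + [(-24.52, -11.0), (-17.85, -2.3), (16.57, 2.2), (19.01, 2.2), (25.51, 11.4)]
y + [(-24.97, -12.9), (18.8, 3.2), (24.95, -9.5), (27.87, 20.7), (31.09, -11.4)]
pos [ 0.5217 -0.0836  0.1535] psi 75.38 turn units -0.001 tx,ty units 22.05 -3.24 F [1.1 0.9 2.1] w 0.0786
```

Call:
apply_moves:
  commands:
    - [0.88,-0.126,0,0]
    - [0.88,-0.126,0,0]
    - [0.88,-0.126,0,0]
    - [0.88,-0.126,0,0]
    - [0.88,-0.126,0,0]

```text
clock: 49.7
eef_pos: [0.5295, 0.0059, 0.1484]
tool_rot: [0.791, 0.611, 0.0, 0.0]
ft_force: [0.2, 0.4, -0.5]
grip_width: 0.0788
grasp_force: 0.0
```

Call:
apply_moves:
  commands:
    - [0.88,-0.126,0,0]
    - [0.88,-0.126,0,0]
    - [0.88,-0.126,0,0]
    - [0.88,-0.126,0,0]
    - [0.88,-0.126,0,0]

```text
clock: 50.12
eef_pos: [0.5395, 0.0943, 0.1484]
tool_rot: [0.791, 0.611, 0.0, 0.0]
ft_force: [-0.5, 0.4, -0.6]
grip_width: 0.0785
grasp_force: 0.0
```

Call:
apply_moves:
  commands:
    - [0.88,-0.126,0,0]
    - [0.88,-0.126,0,0]
    - [0.88,-0.126,0,0]
    - [0.88,-0.126,0,0]
    - [0.88,-0.126,0,0]

```text
clock: 50.53
eef_pos: [0.5495, 0.1827, 0.1483]
tool_rot: [0.791, 0.611, 0.0, 0.0]
ft_force: [-0.2, 0.2, -0.3]
grip_width: 0.0786
grasp_force: 0.0
```

Call:
apply_moves:
  commands:
    - [0.88,-0.126,0,0]
    - [0.88,-0.126,0,0]
    - [0.88,-0.126,0,0]
    - [0.88,-0.126,0,0]
    - [0.88,-0.126,0,0]

```text
clock: 50.95
eef_pos: [0.5595, 0.271, 0.1483]
tool_rot: [0.791, 0.611, 0.0, 0.0]
ft_force: [0.7, 0.6, 0.5]
grip_width: 0.0787
grasp_force: 0.0
```

Call:
apply_moves:
  commands:
    - [0.88,-0.126,0,0]
    - [0.88,-0.126,0,0]
    - [0.88,-0.126,0,0]
    - [0.88,-0.126,0,0]
    - [0.88,-0.126,0,0]

```text
clock: 51.37
eef_pos: [0.5695, 0.3593, 0.1482]
tool_rot: [0.791, 0.611, -0.0, 0.0]
ft_force: [1.0, -0.3, 0.1]
grip_width: 0.0788
grasp_force: 0.0
```

Call:
apply_moves:
  commands:
    - [0,0,0.5,-0.0927]
    - [0,0,0.5,-0.0927]
    - [0,0,0.5,-0.0927]
    - [0,0,0.5,0]
    - [0,0,0,0]

```text
clock: 51.78
eef_pos: [0.5682, 0.3576, 0.1054]
tool_rot: [0.695, 0.719, -0.002, -0.001]
ft_force: [-0.2, -0.6, -0.2]
grip_width: 0.0788
grasp_force: 0.0
```

Call:
apply_moves:
  commands:
    - [0,0,0,0]
    - [0,0,0,0]
    - [0,0,0,0]
    - [0,0,0,0]
    - [0,0,0,0]

```text
clock: 52.2
eef_pos: [0.5699, 0.3586, 0.1089]
tool_rot: [0.694, 0.72, 0.001, 0.0]
ft_force: [-0.2, -0.6, -0.1]
grip_width: 0.0783
grasp_force: 0.0
```

```bash
python3 -c "
from h import *
go(.5697,.3595,92.05)"
```

```text
pos [0.5699 0.3586 0.1089] psi 92.04 turn units -0.0 tx,ty units 0.05 -0.01 F [-0.2 -0.6 -0.1] w 0.0783
```

Call:
apply_moves:
  commands:
    - [0.05,-0.01,0.6,0]
    - [0,0,0.6,0]
    - [0,0,0.5,0]
    - [0,0,0.5,0]
    - [0,0,0.49,0]

```text
clock: 52.62
eef_pos: [0.5686, 0.359, 0.0522]
tool_rot: [0.694, 0.72, -0.001, -0.0]
ft_force: [0.1, 0.3, 0.6]
grip_width: 0.0783
grasp_force: 0.0
```

Call:
apply_moves:
  commands:
    - [0,0,0,0]
    - [0,0,0,0]
    - [0,0,0,0]
    - [0,0,0,0]
    - [0,0,0,0]

```text
clock: 53.03
eef_pos: [0.5699, 0.3598, 0.0553]
tool_rot: [0.694, 0.72, 0.001, 0.0]
ft_force: [0.3, 0.3, -0.2]
grip_width: 0.0786
grasp_force: 0.0
```

Call:
apply_moves:
  commands:
    - [0,0,0,0]
    - [0,0,0,0]
    - [0,0,0,0]
    - [0,0,0,0]
    - [0,0,0,0]
  claw: 1

```text
clock: 53.45
eef_pos: [0.5699, 0.3598, 0.0553]
tool_rot: [0.694, 0.72, 0.001, 0.0]
ft_force: [0.0, 0.6, 4.2]
grip_width: 0.0475
grasp_force: 62.2
```

Call:
apply_moves:
  commands:
    - [0,0,0,0]
    - [0,0,0,0]
    - [0,0,0,0]
    - [0,0,0,0]
    - [0,0,0,0]

```text
clock: 53.87
eef_pos: [0.5699, 0.3598, 0.0553]
tool_rot: [0.694, 0.72, 0.001, 0.0]
ft_force: [0.0, 0.1, 5.1]
grip_width: 0.0481
grasp_force: 62.4
```

Call:
apply_moves:
  commands:
    - [0,0,-0.3,0]
    - [0,0,-0.6,0]
    - [0,0,-1,0]
    - [0,0,-1,0]
    - [0,0,-1,0]

```text
clock: 54.28
eef_pos: [0.5688, 0.3591, 0.1331]
tool_rot: [0.694, 0.72, -0.001, -0.0]
ft_force: [0.9, -0.2, -0.7]
grip_width: 0.0478
grasp_force: 61.9
```

Call:
apply_moves:
  commands:
    - [0,0,-0.5,0.092]
    - [0,0,0,0.093]
    - [0,0,0,0.092]
    - [0,0,0,0]
    - [0,0,0,0]

```text
clock: 54.7
eef_pos: [0.5691, 0.3593, 0.1425]
tool_rot: [0.79, 0.613, -0.0, -0.0]
ft_force: [0.7, 0.3, -0.5]
grip_width: 0.0476
grasp_force: 61.9
```

```bash
python3 -c "
from h import *
go(.5058,-.1373,75.47)"
```

```text
pos [0.5691 0.3593 0.1425] psi 75.59 turn units 0.002 tx,ty units -24.83 3.16 F [ 0.7  0.3 -0.5] w 0.0476
```

25 rows of −0.993, 0.126.

Call:
apply_moves:
  commands:
    - [-0.993,0.126,0,0.002]
    - [-0.993,0.126,0,0]
    - [-0.993,0.126,0,0]
    - [-0.993,0.126,0,0]
    - [-0.993,0.126,0,0]

```text
clock: 55.12
eef_pos: [0.5559, 0.2592, 0.142]
tool_rot: [0.791, 0.612, -0.0, -0.0]
ft_force: [1.0, 0.6, 0.1]
grip_width: 0.0478
grasp_force: 61.9
```

Call:
apply_moves:
  commands:
    - [-0.993,0.126,0,0]
    - [-0.993,0.126,0,0]
    - [-0.993,0.126,0,0]
    - [-0.993,0.126,0,0]
    - [-0.993,0.126,0,0]

```text
clock: 55.53
eef_pos: [0.543, 0.1599, 0.1422]
tool_rot: [0.791, 0.612, -0.0, -0.0]
ft_force: [-0.1, -1.1, -1.3]
grip_width: 0.048
grasp_force: 61.9
```

Call:
apply_moves:
  commands:
    - [-0.993,0.126,0,0]
    - [-0.993,0.126,0,0]
    - [-0.993,0.126,0,0]
    - [-0.993,0.126,0,0]
    - [-0.993,0.126,0,0]

```text
clock: 55.95
eef_pos: [0.53, 0.0607, 0.1423]
tool_rot: [0.791, 0.612, -0.0, -0.0]
ft_force: [0.5, -0.8, -0.4]
grip_width: 0.0484
grasp_force: 61.9
```

Call:
apply_moves:
  commands:
    - [-0.993,0.126,0,0]
    - [-0.993,0.126,0,0]
    - [-0.993,0.126,0,0]
    - [-0.993,0.126,0,0]
    - [-0.993,0.126,0,0]

```text
clock: 56.37
eef_pos: [0.517, -0.0385, 0.1423]
tool_rot: [0.791, 0.612, -0.0, -0.0]
ft_force: [-0.0, -0.3, -0.8]
grip_width: 0.0476
grasp_force: 61.9
```

Call:
apply_moves:
  commands:
    - [-0.993,0.126,0,0]
    - [-0.993,0.126,0,0]
    - [-0.993,0.126,0,0]
    - [-0.993,0.126,0,0]
    - [-0.993,0.126,0,0]

```text
clock: 56.78
eef_pos: [0.5041, -0.1377, 0.1423]
tool_rot: [0.791, 0.612, -0.0, -0.0]
ft_force: [-0.2, 0.1, -0.7]
grip_width: 0.0478
grasp_force: 61.9
```

Call:
apply_moves:
  commands:
    - [0,0,0.5,0]
    - [0,0,0.5,0]
    - [0,0,0.5,0]
    - [0,0,0.5,0]
    - [0,0,0.3,0]

```text
clock: 57.2
eef_pos: [0.5035, -0.1356, 0.0942]
tool_rot: [0.791, 0.612, -0.001, -0.001]
ft_force: [-0.3, 0.4, -1.1]
grip_width: 0.0478
grasp_force: 61.9
```

Call:
apply_moves:
  commands:
    - [0,0,0,0]
    - [0,0,0,0]
    - [0,0,0,0]
    - [0,0,0,0]
    - [0,0,0,0]

```text
clock: 57.62
eef_pos: [0.5051, -0.1368, 0.0969]
tool_rot: [0.792, 0.611, 0.0, 0.001]
ft_force: [-0.4, -0.6, -0.4]
grip_width: 0.0476
grasp_force: 61.9
```

```bash
python3 -c "
from h import *
c=snap('wrist','w16'); o=bot.get_obs(); go(.5058,-.1373,75.47); held(c,o['eef_pos'],np.deg2rad(75.5))"
```

```text
pos [ 0.505  -0.1369  0.0968] psi 75.34 turn units -0.002 tx,ty units -0.01 0.05 F [-0.4 -0.9 -0. ] w 0.0478
along tool x [(np.float64(-27.19), np.float64(2.8)), (np.float64(-24.72), np.float64(-3.6)), (np.float64(-18.05), np.float64(-3.4)), (np.float64(19.57), np.float64(4.0)), (np.float64(25.11), np.float64(-9.4)), (np.float64(29.69), np.float64(22.6))]
   sat [(np.float64(-27.22), np.float64(1.9)), (np.float64(-24.72), np.float64(-2.8)), (np.float64(-18.08), np.float64(-1.2)), (np.float64(19.48), np.float64(1.6)), (np.float64(25.11), np.float64(-3.6)), (np.float64(29.0), np.float64(-1.2))]
```

Call:
apply_moves:
  commands:
    - [-0.01,0.05,0.15,-0.002]
    - [0,0,0.15,0]
    - [0,0,0.15,0]
    - [0,0,0.15,0]
    - [0,0,0.15,0]

```text
clock: 58.08
eef_pos: [0.5053, -0.1373, 0.0808]
tool_rot: [0.791, 0.612, -0.0, -0.0]
ft_force: [0.4, 0.6, -0.9]
grip_width: 0.0476
grasp_force: 61.9
```

Call:
apply_moves:
  commands:
    - [0,0,0.1,0]
    - [0,0,0.1,0]
    - [0,0,0.1,0]
    - [0,0,0.1,0]
    - [0,0,0.1,0]

```text
clock: 58.5
eef_pos: [0.5055, -0.1373, 0.0711]
tool_rot: [0.791, 0.612, 0.0, 0.0]
ft_force: [1.1, -0.3, -1.0]
grip_width: 0.0478
grasp_force: 61.9
```

Call:
apply_moves:
  commands:
    - [0,0,0.06,0]
    - [0,0,0.06,0]
    - [0,0,0.06,0]
    - [0,0,0,0]
    - [0,0,0,0]

```text
clock: 58.92
eef_pos: [0.5054, -0.1373, 0.0677]
tool_rot: [0.791, 0.612, -0.0, -0.0]
ft_force: [-0.1, -0.6, -0.8]
grip_width: 0.0482
grasp_force: 61.9
```

Call:
apply_moves:
  commands:
    - [0,0,0.03,0]
    - [0,0,0.03,0]
    - [0,0,0.03,0]
    - [0,0,0,0]
    - [0,0,0,0]

```text
clock: 59.33
eef_pos: [0.5056, -0.1374, 0.0672]
tool_rot: [0.791, 0.612, 0.0, 0.0]
ft_force: [-2.1, 0.2, 7.0]
grip_width: 0.0481
grasp_force: 62.8
```

Call:
apply_moves:
  commands:
    - [0,0,0,0]
    - [0,0,0,0]
    - [0,0,0,0]
    - [0,0,0,0]
    - [0,0,0,0]
  claw: 0.08

```text
clock: 59.75
eef_pos: [0.5054, -0.1373, 0.0657]
tool_rot: [0.791, 0.612, -0.0, -0.0]
ft_force: [-0.1, -0.9, -0.6]
grip_width: 0.0784
grasp_force: 0.0
```

Call:
apply_moves:
  commands:
    - [0,0,-0.5,0]
    - [0,0,-0.9,0]
    - [0,0,-1,0]
    - [0,0,-1,0]
    - [0,0,-1,0]

```text
clock: 60.17
eef_pos: [0.5054, -0.1373, 0.1554]
tool_rot: [0.791, 0.612, 0.0, 0.0]
ft_force: [-0.4, -0.2, -0.4]
grip_width: 0.0785
grasp_force: 0.0
```

Call:
apply_moves:
  commands:
    - [-0.5,0,-0.5,0]
    - [-1,0,-0.5,0]
    - [-1,0,-0.5,0]
    - [0,0,0,0]
    - [0,0,0,0]

```text
clock: 60.58
eef_pos: [0.4928, -0.187, 0.1845]
tool_rot: [0.792, 0.611, 0.0, 0.001]
ft_force: [-0.4, -0.2, 0.3]
grip_width: 0.0787
grasp_force: 0.0
```

Call:
apply_moves:
  commands:
    - [0,0,0,0]
    - [0,0,0,0]
    - [0,0,0,0]
    - [0,0,0,0]
    - [0,0,0,0]

```text
clock: 61.0
eef_pos: [0.4928, -0.1852, 0.1835]
tool_rot: [0.791, 0.612, -0.0, -0.0]
ft_force: [-0.5, 0.4, 0.6]
grip_width: 0.0788
grasp_force: 0.0
```

```bash
python3 -c "
from h import *
c=snap('wrist','w17'); s=snap('scene','s17'); t=snap('top','t17')
for P in [(.5481,.0254),(.5341,-.0288),(.52,-.083),(.506,-.1373)]: print(P); seat(c,P)
cv2.imwrite('pics/v17.png',np.vstack([np.hstack([cv2.resize(c['image'],(400,250)),cv2.resize(t['image'],(400,250))]),cv2.resize(s['image'][160:360,130:450],(800,500))[:340]]))"
```

```text
(0.5481, 0.0254)
x - [(-32.0, 0.0), (-31.5, 0.0), (-31.0, 0.0), (-30.5, 0.0), (-30.0, 0.0)]
y - [(-32.0, 0.0), (-31.5, 0.0), (-31.0, 0.0), (-30.5, 0.0), (-30.0, 0.0)]
x + [(-32.0, 0.0), (-31.5, 0.0), (-31.0, 0.0), (-30.5, 0.0), (-30.0, 0.0)]
y + [(-32.0, 0.0), (-31.5, 0.0), (-31.0, 0.0), (-30.5, 0.0), (-30.0, 0.0)]
(0.5341, -0.0288)
x - [(-29.31, 1.0), (-24.39, -10.8), (-17.44, -2.5), (18.77, 2.5), (25.58, 10.6)]
y - [(-30.91, 11.5), (-27.41, -22.0), (-24.74, 9.8), (-18.13, -2.8), (-1.89, -15.4)]
x + [(-32.0, 0.0), (-31.5, 0.0), (-31.0, 0.0), (-30.5, 0.0), (-30.0, 0.0)]
y + [(-30.89, 11.3), (-27.4, -22.2), (-24.72, 10.0), (-18.76, -3.2), (-1.94, -14.0)]
(0.52, -0.083)
x - [(-29.2, 1.4), (-24.49, -10.5), (-17.96, -2.7), (19.05, 2.8), (25.59, 10.1)]
y - [(-30.61, 11.3), (-24.93, -11.6), (25.1, 11.4), (28.6, -22.1), (31.23, 9.6)]
x + [(-29.24, 1.3), (-24.49, -10.7), (-18.12, -3.2), (19.36, 3.4), (25.6, 10.1)]
y + [(-30.59, 10.9), (-25.11, -11.3), (25.11, 11.3), (28.6, -22.2), (31.24, 9.7)]
(0.506, -0.1373)
x - [(-24.56, -11.5), (-17.92, -3.1), (12.63, 1.3), (19.0, 3.1), (25.51, 11.2)]
y - [(-27.03, 24.3), (-24.77, -12.6), (-18.17, -3.0), (25.46, 11.4), (31.11, -11.5)]
x + [(-24.58, -10.9), (-18.36, -3.1), (16.18, 1.9), (19.18, 3.2), (25.5, 10.8)]
y + [(-27.01, 24.0), (-24.75, -12.3), (-18.66, -3.7), (25.48, 10.9), (30.96, -11.5)]
```

View pics/v17.png

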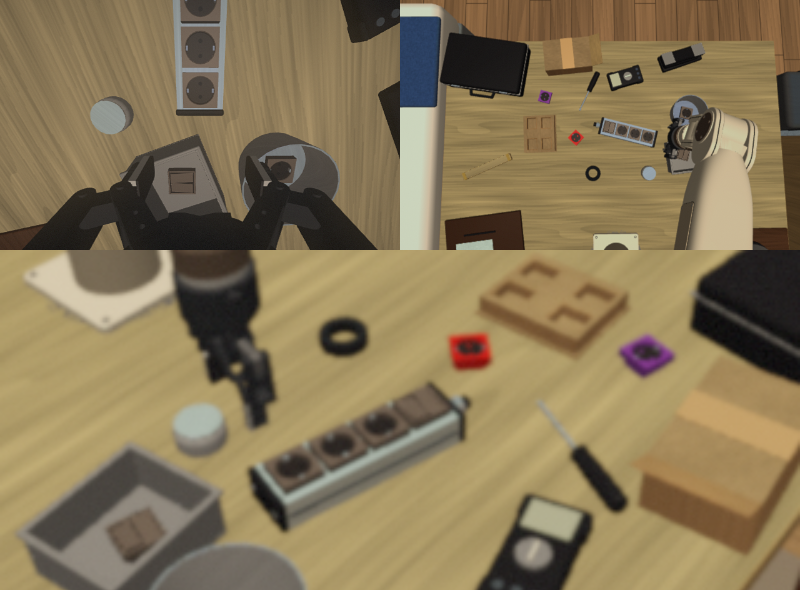

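The views show the switch next to the gland and three sockets seated flush, all within about 0.6 mm of centre. The old switch is in the box, the old socket is in the tub, and the tray is empty. Handing in.

```bash
python3 -c "
from workcell import bot
print(bot.job_done())"
```

```text
the job is handed in; nothing more can be done
None
```

The refit is finished and handed in (verdict not shown): new switch beside the gland, three new sockets in the other pockets, and the only two old modules binned (switch in spares box, socket in scrap tub).

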